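# Fit the clip-on lamps and set the driver by clicks

### The job

Get the bench light ready. First turn the driver's unmarked selector fully anticlockwise to its end stop (off), and leave it off while you clip every lamp head that stands on the desk onto the upper edge of the rail, pushed fully home, square on the bar, with its lens facing the robot's side. Then turn the selector clockwise from the stop by one click for each lamp, press the driver's button fully and let it spring back; leave the other things on the desk where they are.

Things in the scene. Friction and masses are not known exactly. Their poses are not given: they have to be found in the camera images.
- lamp_1: clip-on lamp head, 52 x 44 x 64 mm, about 0.1 kg, standing on its jaws; the lamps are alike, two or three are present, an absent one reads None. Origin: middle of the underside, under the slot. z up, x to its rear (the lens looks along -x), y along the slot. Its lamp barrel (28 mm thick) reaches 38 mm to -x, at 0 to 28 mm height
- lamp_1_fin (a point): centre of the flat metal fin on top of the lamp, 49 mm straight above its origin, axes as the lamp's: fin 16 mm thick (x), 44 mm long (y), from 34 to 64 mm above the underside, free all round; grasp it across x
- lamp_1_slot (a point): middle of the slot's roof, 22 mm above the lamp's underside. The slot is open below, between the fixed front jaw (4 mm to -x) and a rear jaw on a sprung hinge, which gapes when the lamp is pushed straight down on the bar's edge (up to 20 N) and then grips it; 2 mm of sideways error is taken up
- lamp_1_lens (a point): centre of the lens, 38 mm to -x of the lamp's origin, 14 mm up
- lamp_2: clip-on lamp head, 52 x 44 x 64 mm, about 0.1 kg, standing on its jaws; the lamps are alike, two or three are present, an absent one reads None. Origin: middle of the underside, under the slot. z up, x to its rear (the lens looks along -x), y along the slot. Its lamp barrel (28 mm thick) reaches 38 mm to -x, at 0 to 28 mm height
- lamp_2_fin (a point): centre of the flat metal fin on top of the lamp, 49 mm straight above its origin, axes as the lamp's: fin 16 mm thick (x), 44 mm long (y), from 34 to 64 mm above the underside, free all round; grasp it across x
- lamp_2_slot (a point): middle of the slot's roof, 22 mm above the lamp's underside. The slot is open below, between the fixed front jaw (4 mm to -x) and a rear jaw on a sprung hinge, which gapes when the lamp is pushed straight down on the bar's edge (up to 20 N) and then grips it; 2 mm of sideways error is taken up
- lamp_2_lens (a point): centre of the lens, 38 mm to -x of the lamp's origin, 14 mm up
- lamp_3: clip-on lamp head, 52 x 44 x 64 mm, about 0.1 kg, standing on its jaws; the lamps are alike, two or three are present, an absent one reads None. Origin: middle of the underside, under the slot. z up, x to its rear (the lens looks along -x), y along the slot. Its lamp barrel (28 mm thick) reaches 38 mm to -x, at 0 to 28 mm height
- lamp_3_fin (a point): centre of the flat metal fin on top of the lamp, 49 mm straight above its origin, axes as the lamp's: fin 16 mm thick (x), 44 mm long (y), from 34 to 64 mm above the underside, free all round; grasp it across x
- lamp_3_slot (a point): middle of the slot's roof, 22 mm above the lamp's underside. The slot is open below, between the fixed front jaw (4 mm to -x) and a rear jaw on a sprung hinge, which gapes when the lamp is pushed straight down on the bar's edge (up to 20 N) and then grips it; 2 mm of sideways error is taken up
- lamp_3_lens (a point): centre of the lens, 38 mm to -x of the lamp's origin, 14 mm up
- rail_top (a point): middle of the rounded upper edge of the light rail, 70 mm above the desk: a fixed upright aluminium bar 8 mm thick (x) and 292 mm long (y of this point), bare from 10 to 70 mm height; x points to the back of the desk. A lamp fully home has the roof of its slot on this edge: its origin 22 mm below it
- rail: the light rail; origin on the desk under its middle, axes as rail_top. Foot 50 x 340 x 10 mm; black end posts 26 x 20 mm, 90 mm tall, at y +-158 mm: lamps fit with their middle anywhere from y -125 to 125 mm
- driver: grey lamp driver, a fixed box 110 x 150 x 50 mm; origin in the middle of its underside; on its top the selector (30 mm to +y) and the button (45 mm to -y)
- selector (a joint): the stepped selector, rad: 0 at its end stop (off), fully anticlockwise seen from above; grows clockwise, one click each 0.524 rad (30 degrees), 8 clicks to the other stop. Let go, it drops into the nearest click; about 0.1 N m turns it over a click. It starts some clicks from the stop
- selector_grip (a point): grip point of the selector, on its vertical axis, 31 mm above the driver's top: a black bar 46 mm long (this point's x, which turns with it), 16 mm wide (y), from 12 to 40 mm above the driver's top, on a round skirt of radius 25 mm; no marks, both ends alike
- confirm (a joint): travel of the push button, m: 0 released, 0.005 fully down (5 N); springs back
- confirm_top (a point): centre of the top of the push button (radius 13 mm), pressed straight down
- tape_roll: bystander: roll of masking tape, 103 x 101 x 25 mm
- paste_pot: bystander: round paste pot, 68 mm across, 43 mm tall
- marker: bystander: paint marker lying on the desk, 133 mm long
- bottle: bystander: dropper bottle, 33 mm across, 102 mm tall
Things that resemble listed ones, but are neither listed nor needed, are in the scene too. Leave any yellow look-alike of the lamp_3 alone.

How it is judged:
By the outcome, as a careful person would: the job done as asked, in the order asked, and still so for the second after the job is handed in, with the robot touching nothing.
Of lamp_1, lamp_2, lamp_3 only 2 to 3 are there at a start; the rules pass over those that are not, and their reading is None.
At some moment in a run one of lamp_1, lamp_2, lamp_3 may be knocked a few centimetres aside while the robot is not near it.
It also fails if it takes over 210 s, if anything falls off the work surface, if the arm or the gripper's body presses on something with over 40 N, if the wrist force passes 120 N, or if a joint passes its speed limit or range.

### The arm

A 6-joint arm with a two-finger parallel gripper is mounted at the origin on a cart in front of the work surface, level with it; the furniture and walls round the work are solid. World frame = base frame: x ahead of the robot, y to its left, z up, the work surface at z = 0. Lengths are in m, angles in rad, forces in N, time in s.
With the tool pointing down it reaches from about 0.375 to 0.975 m from the base axis. Payload 3.8 kg.
Tool frame: the origin (TCP) lies between the finger pads; the fingertips stand 17 mm ahead of it and the grasp point (between the pads) lies 2 mm behind it; z points along the fingers, y is the line along which they close (so a half turn about z gives the same grasp; the last joint's range is limited). The gripper opens to 85 mm and grips with 20 to 120 N. Pads are 22 mm wide; open, the fingers measure 114 mm over their backs; the gripper's body (76 mm by 85 mm) begins 54 mm behind the grasp point. The pads swing forward as they close: fully open they stand 13 mm farther back than shut.
Start: joints at [1.071, 0.264, 1.604, -0, 1.274, -0.037], TCP at [0.301, 0.604, 0.211] pointing down, gripper open.
Joint ranges: [-2.63, 2.63], [-0.94, 2.18], [0.31, 2.57], [-1.31, 4.45], [0, 2.66], [-2.55, 2.55]. Speed limits (rad/s): [2.57, 2.57, 3.14, 3.14, 3.14, 3.14].

### API

Orientations are given as a rotation vector (axis times angle).
In Python, from workcell import bot gives the robot as it stands.
- The arm moves only by the tool play_rows, never from a script. Its argument "steps" is one flat list of numbers, 4 for each row, row after row: the shift along the tool's x, y, z in m, then the turn about the tool's z in rad. A call has 1 to 10 rows; each row is the pose to reach, as a shift and turn from the pose commanded when the call began, along the tool's axes at that moment; what a row does not reach only later rows make up. A row lasts 1/8 s, in which the tool goes at most 62.5 mm and 10.7 degrees, less where a joint would pass 70% of its speed; a pose out of reach is approached as far as the arm can. A call with a gripper value outside its range is refused whole. "jaw" is the closure in counts, from 0 (fully open) to 255 (shut), set as the call begins (left out, the last holds). The fingers move at their own pace and stop on an object; "grip_force" is the grip in N (left out, the last holds). Time passes only in rows, so rows that repeat a pose let the fingers close. It gives the time, the measured TCP pose, the force, the opening and the grip force at its end, in the units of the state.
- bot.read_state(): the state, without advancing time (a new reading comes with each control period).
- bot.read_camera(name): name is "side" or "top" or "wrist"; returns a dict with "pixels" (400x640x3 uint8, blue, green, red), "mtx" (3x3 intrinsics, pixels), "dist" ([k1, k2, p1, p2, k3] as OpenCV has them; the pictures are not rectified), "R" (3x3) and "t" (3): a world point X has camera coordinates R X + t. Camera axes: x right, y down, z forward; pixel columns grow to the right and rows downward; lengths in m; the calibration is good to about 2 mm. A picture is of the moment at which its call begins. There is no depth.
- bot.finish_job(): hands the job in; it is judged then, once.
The state is a dict: "time": time; "q": joint angles; "joint_vel": joint speeds; "joint_torque": joint torques, N m; "tool_pos": TCP position; "tcp_rot": TCP orientation; "wrist_force": force on the tool from outside, world axes, zero at the start; "torque": the same for the moment, N m; "width": opening from 0.0 (shut) to 1.0 (fully open); "grip_force": force on a finger pad.
Only numpy, scipy, OpenCV 4.12 (cv2) and the standard library are available. Lean on these libraries where they do the work, as an engineer would, in place of code of your own. Each camera call takes 0.05 s, during which the arm holds its last target. There are 200 camera calls.

## Working session

There is one attempt and no reset: what is moved stays moved. The work goes in short steps, Python scripts to look and compute and a tool call to move; the robot and the scene stay as the last step left them, time stands still between calls to the robot, and variables do not carry over. Pictures are saved under pics/ and viewed, at most 14 in all, crops included, and the job is handed in when it is done.

Besides the shell and the picture viewer there is one more tool, called after "Request:" by a JSON object that holds its "op" and its "data", one argument or row to a line. play_rows: Moves the arm, as the interface text tells. Its arguments: {"type":"object","properties":{"steps":{"type":"array"},"jaw":{"type":"number"},"grip_force":{"type":"number"}},"required":["steps"]}

```bash
mkdir -p pics
cat > h.py <<'E'
import numpy as np, cv2
from workcell import bot
from scipy.spatial.transform import Rotation as Ro
def ray(c,px):
    p=cv2.undistortPoints(np.array(px,float).reshape(-1,1,2),c["mtx"],np.array(c["dist"])).reshape(-1,2)
    R=np.array(c["R"]);t=np.array(c["t"])
    d=np.c_[p,np.ones(len(p))]@R
    return -R.T@t,d
def plane(c,px,z):
    o,d=ray(c,px); return o+d*((z-o[2])/d[:,2])[:,None]
def proj(c,X):
    return cv2.projectPoints(np.array(X,float).reshape(-1,3),cv2.Rodrigues(np.array(c["R"]))[0],np.array(c["t"],float),c["mtx"],np.array(c["dist"]))[0].reshape(-1,2)
def tri(c1,p1,c2,p2):
    o1,d1=ray(c1,p1);o2,d2=ray(c2,p2);d1=d1[0]/np.linalg.norm(d1[0]);d2=d2[0]/np.linalg.norm(d2[0])
    s=np.linalg.lstsq(np.c_[d1,-d2],o2-o1,rcond=None)[0]
    a=o1+s[0]*d1;b=o2+s[1]*d2
    return (a+b)/2,np.linalg.norm(a-b)
E
python3 - <<'E'
from h import *
import pickle
s=bot.read_state();print(s)
for n in("top","side","wrist"):
    c=bot.read_camera(n);cv2.imwrite(f"pics/{n}0.png",c["pixels"]);pickle.dump(c,open(n+"0.pkl","wb"))
    R=np.array(c["R"]);print(n,-R.T@np.array(c["t"]),R[2])
E
```

```text
{'time': 0.0, 'q': array([ 1.07111666e+00,  2.64792027e-01,  1.60536612e+00, -1.01253215e-05,
        1.27366261e+00, -3.68841556e-02]), 'joint_vel': array([-0.00058164, -0.00064233,  0.00344804, -0.00111349,  0.00047955,
        0.00060075]), 'joint_torque': array([-1.30141139e-03, -5.15099502e+01, -3.67322302e+01, -2.02826927e-04,
        1.27204557e-02, -1.03076442e-05]), 'tool_pos': array([0.30098538, 0.60332995, 0.20954011]), 'tcp_rot': array([-0.72034908, -3.05729263,  0.0033781 ]), 'wrist_force': array([-0.1355143 , -0.38386564,  0.01476071]), 'torque': array([ 0.0384036 , -0.02034327,  0.03885596]), 'grip_force': 0.0, 'width': 0.9988287706919279}
top [ 0.24188937 -0.01869465  1.40162496] [ 2.22950409e-01 -7.73124296e-04 -9.74829481e-01]
side [-0.13557973 -0.34270518  1.35600961] [ 0.45691075  0.22180327 -0.86141504]
wrist [0.23292641 0.63768502 0.37308177] [ 0.26372738 -0.13403583 -0.95523938]
```

View pics/top0.png

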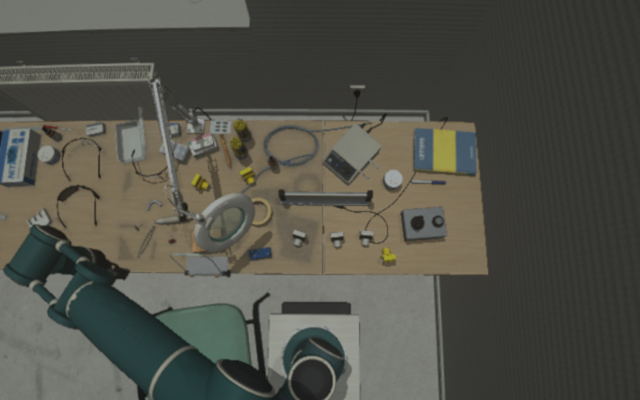

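View pics/side0.png

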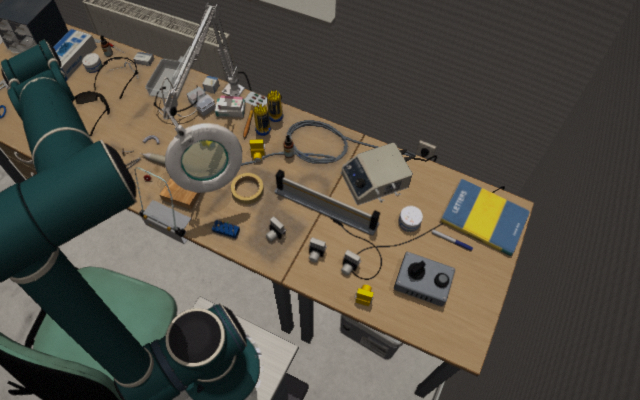

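Three white lamps: top (298,238), (337,240), (366,238). The rail runs (282,198)-(370,198), the driver is at (424,224), and a yellow decoy is at (387,255). Zooming in on both views.

Run:
```python
from h import *
import pickle
t=pickle.load(open("top0.pkl","rb"));s=pickle.load(open("side0.pkl","rb"))
a=cv2.resize(t["pixels"][180:275,270:470],None,fx=4,fy=4,interpolation=cv2.INTER_CUBIC)[:300]
b=cv2.resize(s["pixels"][165:310,260:460],None,fx=4,fy=4,interpolation=cv2.INTER_CUBIC)
cv2.imwrite("pics/t1.png",cv2.resize(t["pixels"][180:275,270:470],None,fx=4,fy=4,interpolation=cv2.INTER_CUBIC))
cv2.imwrite("pics/s1.png",b)
print("rail",plane(t,[(282,192),(371,192)],.09))
print("lamps",plane(t,[(298,236),(337,238),(366,236)],.05))
print("driver",plane(t,[(403,211),(443,207),(446,237),(406,241)],.05),plane(t,[(418,222),(438,221)],.07))
```

```text
rail [[ 0.5720984   0.11743582  0.09      ]
 [ 0.57396378 -0.19742296  0.09      ]]
lamps [[ 0.42144795  0.06029925  0.05      ]
 [ 0.41510851 -0.07814982  0.05      ]
 [ 0.42273306 -0.18128926  0.05      ]]
driver [[ 0.51404059 -0.31713183  0.05      ]
 [ 0.52958119 -0.46418287  0.05      ]
 [ 0.42004919 -0.46800843  0.05      ]
 [ 0.40540611 -0.32339387  0.05      ]] [[ 0.47056041 -0.36451354  0.07      ]
 [ 0.47443118 -0.43631732  0.07      ]]
```

View pics/t1.png

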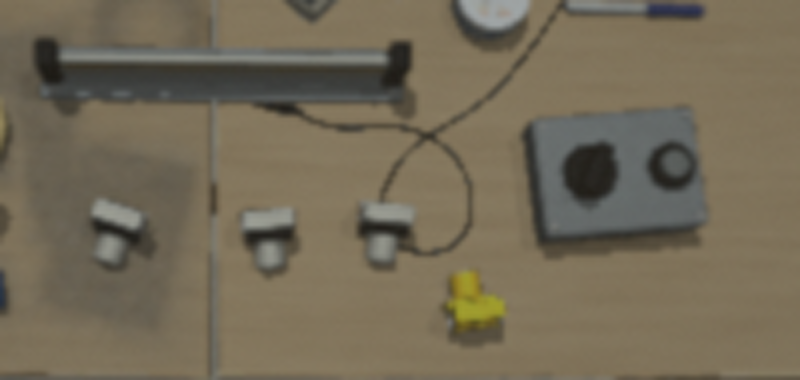

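View pics/s1.png

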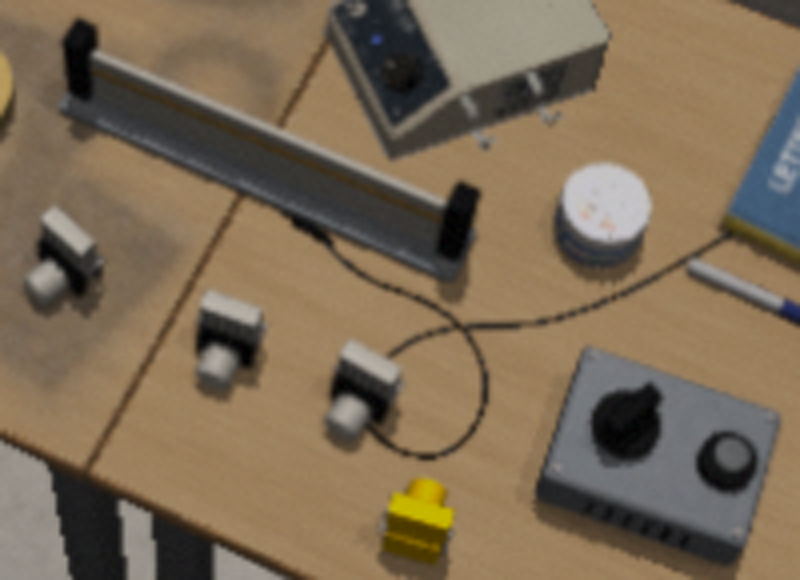

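Top crop: the three lenses all look roughly toward the robot, and the leftmost lamp is turned by about 20°. The selector bar points up and to the right. The magnifier at top (224,222) / side (203,157) is an obstacle, so I'll locate it before planning the path.

```bash
cat >> h.py <<'E'
def go(x,y,z,yaw=None,s=None):
    """row (tool shift, turn) from measured pose to target; yaw deg = world direction of tool y"""
    s=s or bot.read_state();R=Ro.from_rotvec(s["tcp_rot"]).as_matrix()
    d=R.T@(np.array([x,y,z])-s["tool_pos"]);cur=np.degrees(np.arctan2(R[1,1],R[0,1]))
    t=0 if yaw is None else -np.radians((yaw-cur+90)%180-90 if abs(yaw)<400 else 0)
    return np.round(d,4),round(t,4),"yaw",round(cur,2),"q6",s["q"][5]
E
python3 - <<'E'
from h import *
import pickle
t=pickle.load(open("top0.pkl","rb"));s=pickle.load(open("side0.pkl","rb"))
for n,a,b in[("ring",(224,222),(203,157)),("ring far right",(251,203),(241,150)),("armtop",(157,82),(212,10)),("armjoint",(196,213),(178,132)),("lamp1",(298,234),(277,224)),("knob",(418,222),(416,270)),("railL",(283,192),(280,173)),("railR",(370,192),(378,214)),("btn",(438,220.5),(442,278)),("bottle/brown",(248,176),(257,146)),("tray",(208,260),(165,217))]:
    print(n,*tri(t,a,s,b))
print(go(.3,.6,.45,60),go(.47,-.365,.22,0))
c=pickle.load(open("wrist0.pkl","rb"));print(proj(c,[[.3,.6,.19]]))
E
```

```text
ring [0.43733752 0.27751737 0.24376206] 8.241710588344927e-05
ring far right [0.49734258 0.19333781 0.25245486] 0.005010466671462154
armtop [0.82801095 0.47021971 0.39232552] 0.006801071996203881
armjoint [0.45204395 0.35230894 0.29666733] 0.00822284140181459
lamp1 [0.43039457 0.05869586 0.04821755] 0.004805285066021942
knob [ 0.47052503 -0.36468547  0.06532498] 0.0025549645113503204
railL [0.56862312 0.11500035 0.09729107] 0.004936744401329742
railR [ 0.57946047 -0.19787576  0.07478753] 0.0049882427978266
btn [ 0.47698274 -0.43753026  0.06852914] 0.0015232794731852356
bottle/brown [0.63721468 0.24258554 0.07229951] 0.0047479689377686535
tray [ 0.33359879  0.40711946 -0.0330294 ] 0.018316593368020724
(array([-0.0006, -0.004 , -0.2402]), np.float64(0.0608), 'yaw', np.float64(63.49), 'q6', np.float64(-0.03691763956051428)) (array([-0.5835, -0.7912, -0.0088]), np.float64(1.108), 'yaw', np.float64(63.49), 'q6', np.float64(-0.03691763956051428))
[[318.06415565 224.67608343]]
```

View pics/wrist0.png

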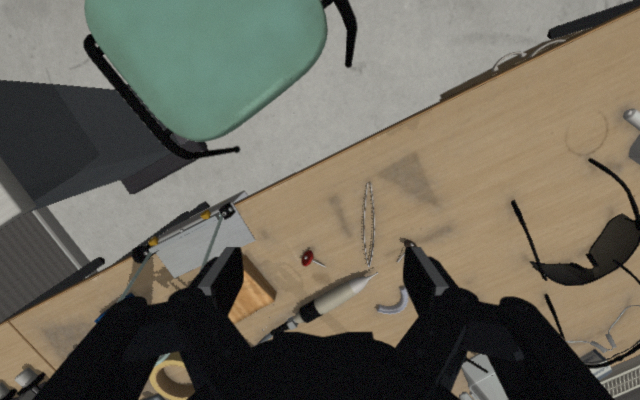

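Magnifier head: (0.44, 0.28), about 0.24–0.30 high, so I'll pass above it with the TCP at z=0.5. The wrist view shows the fingers on either side of the TCP at around pixel (318,225).

Request:
{"op": "play_rows", "data": {
  "steps": [0,0,-0.058,0.11,0,0,-0.116,0.22,0,0,-0.174,0.33,0,0,-0.232,0.44,0,0,-0.29,0.55,-0.05,-0.029,-0.29,0.66,-0.1,-0.058,-0.29,0.77,-0.15,-0.088,-0.29,0.88,-0.2,-0.117,-0.29,0.99,-0.252,-0.146,-0.29,1.1]
}}

```text
time: 1.4
tool_pos: [0.4622, 0.3592, 0.5006]
tcp_rot: [-2.216, -2.227, 0.0]
wrist_force: [-0.2, 0.7, 0.0]
width: 1.002
grip_force: 0.0
```

```bash
python3 -c "
from h import *
print(go(.53,0,.5,0),go(.48,-.36,.3,0),bot.read_state()['tool_pos'])"
```

```text
(array([-0.3595,  0.066 ,  0.0006]), np.float64(0.0048), 'yaw', np.float64(0.28), 'q6', np.float64(0.6132785813108271)) (array([-0.7193,  0.0144,  0.2007]), np.float64(0.0048), 'yaw', np.float64(0.28), 'q6', np.float64(0.6132785813108271)) [0.46222875 0.35921461 0.50056885]
```

Request:
{"op": "play_rows", "data": {
  "steps": [-0.06,0.02,0,0,-0.12,0.04,0,0,-0.18,0.05,0,0,-0.24,0.06,0,0,-0.3,0.06,0,0,-0.36,0.06,0,0,-0.42,0.055,0.02,0,-0.48,0.05,0.035,0,-0.54,0.04,0.05,0,-0.6,0.035,0.065,0]
}}

```text
time: 2.65
tool_pos: [0.5007, -0.2404, 0.4353]
tcp_rot: [2.213, 2.23, 0.0]
wrist_force: [0.1, 1.0, -0.4]
width: 0.998
grip_force: 0.0
```

Request:
{"op": "play_rows", "data": {
  "steps": [-0.04,-0.006,0.04,0,-0.08,-0.01,0.08,0,-0.11,-0.018,0.125,0,-0.12,-0.018,0.16,0,-0.12,-0.018,0.185,0,-0.12,-0.018,0.185,0]
}}

```text
time: 3.4
tool_pos: [0.4827, -0.3577, 0.2475]
tcp_rot: [-2.208, -2.225, 0.001]
wrist_force: [-0.2, 0.1, 1.4]
width: 0.996
grip_force: 0.0
```

Run:
```python
from h import *
import pickle
c=bot.read_camera("wrist");cv2.imwrite("pics/w1.png",c["pixels"]);pickle.dump(c,open("w1.pkl","wb"))
print(bot.read_state()["tool_pos"],proj(c,[[.47,-.365,.08],[.476,-.437,.068]]))
```

```text
[ 0.4837694  -0.3583665   0.24984511] [[313.74369906 182.96283654]
 [318.60625156 232.72761486]]
```

View pics/w1.png

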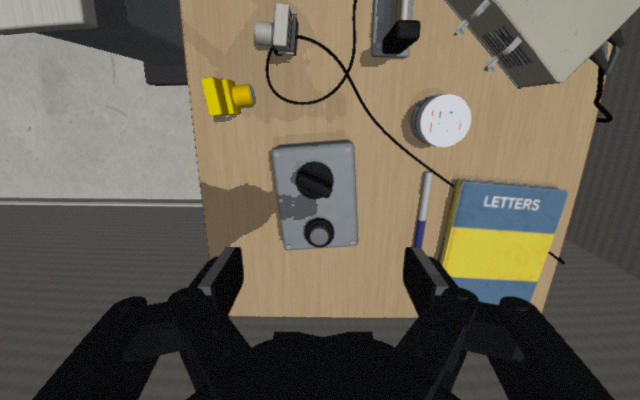

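The wrist view shows the driver at (315,195), the selector at (315,180) and the button at (319,232). I'll brighten a crop to get the bar's angle.

Run:
```python
from h import *
import pickle
c=pickle.load(open("w1.pkl","rb"));p=c["pixels"][140:215,275:360]
q=(255*(np.clip(p/90.,0,1)**.6)).astype(np.uint8)
cv2.imwrite("pics/w1c.png",cv2.resize(q,None,fx=7,fy=7,interpolation=cv2.INTER_CUBIC))
for z in(.09,):print(plane(c,[(318,182)],z))
print("corners",plane(c,[(274,148),(352,142),(357,243),(286,249)],.05))
print("btn",plane(c,[(319,233)],.066))
```

```text
[[ 0.47545614 -0.36127423  0.09      ]]
corners [[ 0.41731961 -0.32624968  0.05      ]
 [ 0.51812973 -0.31773413  0.05      ]
 [ 0.53088153 -0.4606283   0.05      ]
 [ 0.42844443 -0.47140704  0.05      ]]
btn [[ 0.4764975  -0.43829797  0.066     ]]
```

View pics/w1c.png

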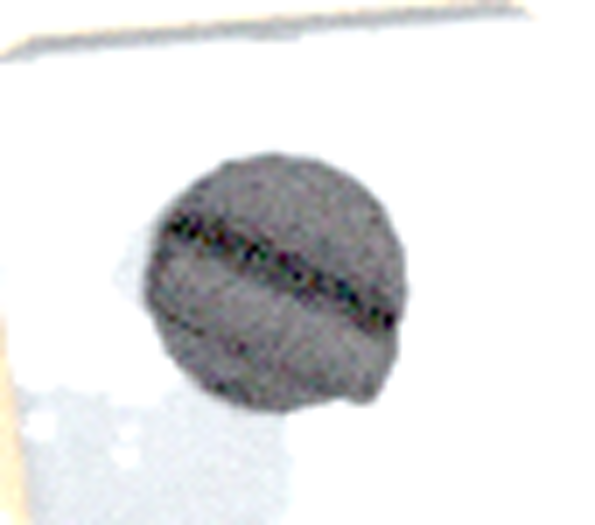

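The bar lies at about -25° in the world, which is one click off the driver's 4.8° yaw. The selector is at (0.471, -0.364) and the button at (0.477, -0.439); both match the box geometry. I'll grasp at yaw -115° so I can turn anticlockwise a long way.

Request:
{"op": "play_rows", "data": {
  "steps": [-0.001,-0.003,0.01,0.18,-0.002,-0.006,0.02,0.36,-0.004,-0.009,0.03,0.54,-0.006,-0.0127,0.04,0.72,-0.006,-0.0127,0.05,0.9,-0.006,-0.0127,0.06,1.08,-0.006,-0.0127,0.07,1.26,-0.006,-0.0127,0.08,1.44,-0.006,-0.0127,0.09,1.62,-0.006,-0.0127,0.1,1.8],
  "jaw": 100
}}

```text
time: 4.7
tool_pos: [0.4733, -0.3657, 0.1532]
tcp_rot: [3.119, -0.355, 0.005]
wrist_force: [-0.3, 0.4, -0.3]
width: 0.609
grip_force: 0.0
```

Run:
```python
from h import *
import pickle
print(go(.4712,-.3641,.085,65),bot.read_state()["width"])
c=bot.read_camera("wrist");cv2.imwrite("pics/w2.png",c["pixels"]);print(proj(c,[[.4712,-.3641,.09]]))
```

```text
(array([-0.0026, -0.0012,  0.0682]), np.float64(0.2097), 'yaw', np.float64(-102.98), 'q6', np.float64(1.0978709084018066)) 0.6087821580181793
[[321.35894626 205.76963829]]
```

View pics/w2.png

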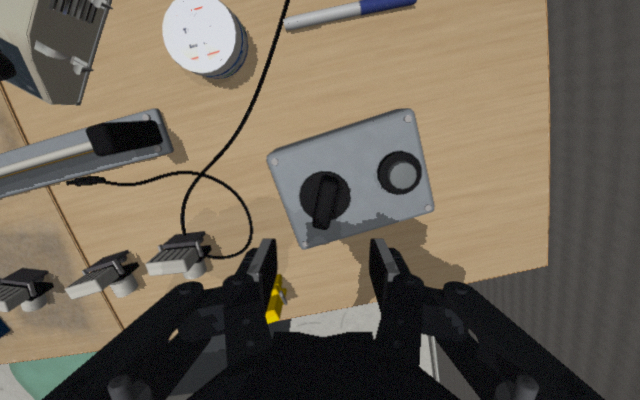

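The bar runs from (334,180) to (317,228), about where I predicted, and is nearly aligned with the jaws. Going down.

Request:
{"op": "play_rows", "data": {
  "steps": [-0.0026,-0.0012,0.005,0.12,-0.0026,-0.0012,0.01,0.24,-0.0026,-0.0012,0.03,0.24,-0.0026,-0.0012,0.05,0.24,-0.0026,-0.0012,0.06,0.24,-0.0026,-0.0012,0.0682,0.24,-0.0026,-0.0012,0.0682,0.24]
}}

```text
time: 5.62
tool_pos: [0.469, -0.3628, 0.0818]
tcp_rot: [-3.058, 0.717, 0.002]
wrist_force: [-0.4, 0.6, 0.0]
width: 0.608
grip_force: 0.0
```

Request:
{"op": "play_rows", "data": {
  "steps": [0,0,0,0,0,0,0,0,0,0,0,0,0,0,0,0,0,0,0,0],
  "jaw": 255,
  "grip_force": 40
}}

```text
time: 6.25
tool_pos: [0.4696, -0.3632, 0.0828]
tcp_rot: [3.058, -0.718, 0.0]
wrist_force: [1.1, -0.5, 0.7]
width: 0.0
grip_force: 0.0
```

Run:
```python
from h import *
s=bot.read_state();print(go(.4712,-.3641,.085,65),s["width"],s["torque"],s["tool_pos"],s["wrist_force"])
```

```text
(array([ 0.0019,  0.0001, -0.0021]), np.float64(-0.0249), 'yaw', np.float64(-116.43), 'q6', np.float64(1.3316639731837856)) 0.000279606332961509 [-0.03673759  0.01550356  0.01510579] [ 0.46955478 -0.36321614  0.08284982] [ 1.12950615 -0.54027195  0.72143053]
```

The jaws shut on nothing, so I need a look.

Run:
```python
from h import *
c=bot.read_camera("wrist");p=c["pixels"][150:400,140:500]
q=(255*(np.clip(p/150.,0,1)**.6)).astype(np.uint8)
cv2.imwrite("pics/w3.png",cv2.resize(q,None,fx=2,fy=2));print(proj(c,[[.4712,-.3641,.09],[.4696,-.3632,.066]]))
```

```text
[[322.65828084 236.04037551]
 [322.52187104 223.73424386]]
```

View pics/w3.png

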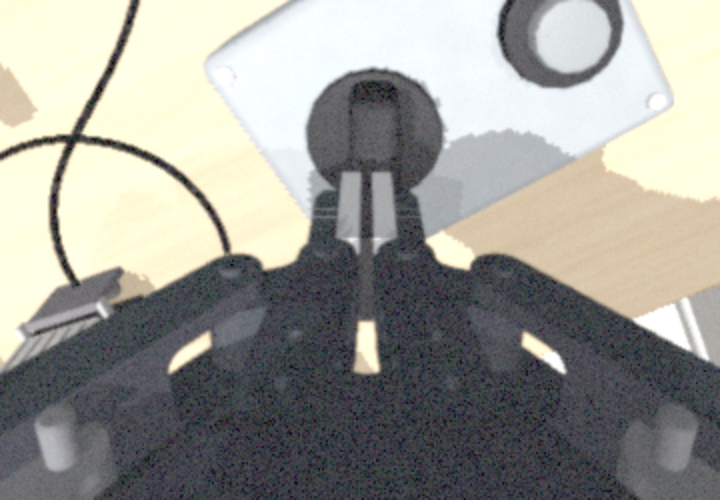

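The jaws look shut above the bar: the tips appear at (365,172) in the crop, over the bar's top face. A gentle touch test down with closed jaws will show where the tips really are.

Request:
{"op": "play_rows", "data": {
  "steps": [0,0,0.001,0,0,0,0.002,0,0,0,0.003,0,0,0,0.003,0]
}}

```text
time: 6.8
tool_pos: [0.4694, -0.3631, 0.0796]
tcp_rot: [-3.058, 0.718, 0.0]
wrist_force: [0.0, 0.1, -0.4]
width: -0.0
grip_force: 0.0
```

Run:
```python
from h import *
s=bot.read_state();print(s["width"],s["torque"],s["tool_pos"],s["wrist_force"])
c=bot.read_camera("wrist")
# knob axis estimate from skirt ellipse centre in the last view
print("skirt",plane(c,[(327.5,216)],.062))
# tip candidates
T=s["tool_pos"];R=Ro.from_rotvec(s["tcp_rot"]).as_matrix()
for x in(0,.011):
  for z in(.017,0,-.017,-.03):print(x,z,(proj(c,T+R@[x,0,z])[0]-[140,150])*2)
for x in(-.023,0,.023):
  print("bar",x,(proj(c,[.4712+.9*x,-.3641-.44*x,.09])[0]-[140,150])*2)
```

```text
-0.0001595883969059977 [ 0.00289449 -0.029795    0.01472624] [ 0.46939402 -0.36314564  0.07956458] [ 0.04964509  0.10765309 -0.44608921]
skirt [[ 0.47287786 -0.36866054  0.062     ]]
0 0.017 [365.29094798 147.40652589]
0 0 [365.28639975 167.8581665 ]
0 -0.017 [365.28099533 192.3625264 ]
0 -0.03 [365.27612606 214.63527422]
0.011 0.017 [365.3068498  117.91989757]
0.011 0 [365.30363041 136.05113821]
0.011 -0.017 [365.29979118 157.86663111]
0.011 -0.03 [365.2963188  177.78444007]
bar -0.023 [365.88480867 242.38763187]
bar 0 [365.45290533 176.25892906]
bar 0.023 [364.98269551 104.1136884 ]
```

Request:
{"op": "play_rows", "data": {
  "steps": [0,0,0.001,0,0,0,0.002,0,0,0,0.003,0,0,0,0.003,0]
}}

```text
time: 7.35
tool_pos: [0.4694, -0.3631, 0.0766]
tcp_rot: [-3.058, 0.718, 0.0]
wrist_force: [-0.2, -0.3, 0.1]
width: -0.001
grip_force: 0.0
```

Run:
```python
from h import *
s=bot.read_state();print(s["width"],s["torque"],s["tool_pos"],s["wrist_force"])
c=bot.read_camera("wrist");p=c["pixels"][150:400,140:500]
q=(255*(np.clip(p/100.,0,1)**.6)).astype(np.uint8)
d=bot.read_camera("side")["pixels"][220:330,360:480]
cv2.imwrite("pics/w4.png",np.hstack([cv2.resize(q,(576,400)),cv2.resize(d[:,30:90],(218,400),interpolation=cv2.INTER_CUBIC)]))
```

```text
-0.0005725287301996607 [-0.00217738  0.01147398  0.00285681] [ 0.46940691 -0.36314666  0.07659894] [-0.19563941 -0.29901934  0.12284131]
```

View pics/w4.png

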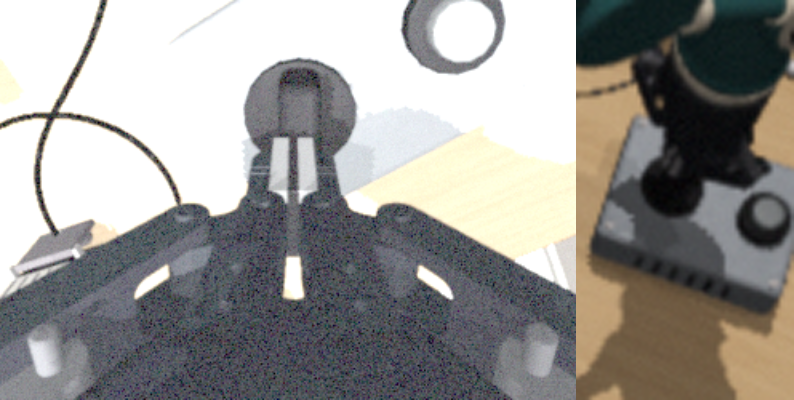

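No contact yet, although nominally the tips would now be below the skirt top. I'll keep going down in small steps until they touch.

Request:
{"op": "play_rows", "data": {
  "steps": [0,0,0.001,0,0,0,0.002,0,0,0,0.003,0,0,0,0.003,0]
}}

```text
time: 7.95
tool_pos: [0.4694, -0.3631, 0.0736]
tcp_rot: [-3.058, 0.718, 0.0]
wrist_force: [0.2, -0.2, 0.3]
width: 0.002
grip_force: 0.0
```

Request:
{"op": "play_rows", "data": {
  "steps": [0,0,0.001,0,0,0,0.002,0,0,0,0.002,0]
}}

```text
time: 8.32
tool_pos: [0.4694, -0.3631, 0.0716]
tcp_rot: [-3.058, 0.718, 0.0]
wrist_force: [0.4, 0.8, 0.3]
width: -0.001
grip_force: 0.0
```

Run:
```python
from h import *
import pickle
c=pickle.load(open("wrist0.pkl","rb"));print(c["mtx"][0],c["dist"])
T=np.array([.30098,.60333,.20954]);R=Ro.from_rotvec([-0.72034908,-3.05729263,0.0033781]).as_matrix()
for x in(.011,-.011):
  for z in(.004,-.01,-.025,-.04):print(x,z,proj(c,[T+R@[x,.0425,z],T+R@[x,-.0425,z]]).round(1).tolist())
```

```text
[277.13524351   0.         322.78441333] [-0.04678115  0.          0.          0.          0.        ]
0.011 0.004 [[388.3, 217.4], [257.3, 217.3]]
0.011 -0.01 [[393.5, 225.9], [252.1, 225.8]]
0.011 -0.025 [[400.1, 236.6], [245.5, 236.5]]
0.011 -0.04 [[408.0, 249.5], [237.5, 249.3]]
-0.011 0.004 [[385.9, 247.9], [259.7, 247.8]]
-0.011 -0.01 [[390.7, 258.4], [254.8, 258.3]]
-0.011 -0.025 [[396.7, 271.5], [248.8, 271.4]]
-0.011 -0.04 [[403.9, 287.1], [241.6, 287.0]]
```

In the wrist view the fingertips sit about 43 mm further back along the tool than stated: observed (243,248)/(405,248) fits z≈-0.037 when open. Contact should then come at TCP z≈0.063, which I'll confirm by touch.

Request:
{"op": "play_rows", "data": {
  "steps": [0,0,0.0015,0,0,0,0.003,0,0,0,0.0045,0,0,0,0.0045,0]
}}

```text
time: 8.82
tool_pos: [0.4697, -0.3634, 0.0696]
tcp_rot: [3.058, -0.718, 0.001]
wrist_force: [-3.8, 3.5, 13.6]
width: -0.006
grip_force: 6.2
```

Request:
{"op": "play_rows", "data": {
  "steps": [0,0,0.001,0,0,0,0.002,0,0,0,0.003,0,0,0,0.003,0]
}}

```text
time: 9.32
tool_pos: [0.4699, -0.3636, 0.0694]
tcp_rot: [3.058, -0.718, 0.001]
wrist_force: [-9.4, 8.0, 28.4]
width: -0.001
grip_force: 13.6
```

Touched at TCP z≈0.0705, bar top 0.090. So the tips are really about 20 mm behind the TCP when shut, and the grasp goes about 37 mm lower than nominal. I'll lift, open, shift about 3 mm toward the bar and regrasp.

Request:
{"op": "play_rows", "data": {
  "steps": [0,0,-0.01,0,0.001,0.001,-0.025,0,0.002,0.003,-0.025,0,0.002,0.003,-0.025,0,0.002,0.003,-0.025,0,0.002,0.003,-0.005,0,0.002,0.003,0.006,0,0.002,0.003,0.016,0,0.002,0.003,0.016,0],
  "jaw": 100
}}

```text
time: 10.45
tool_pos: [0.469, -0.3659, 0.0465]
tcp_rot: [-3.057, 0.718, 0.004]
wrist_force: [-0.1, -0.4, -0.1]
width: 0.607
grip_force: 0.0
```

Request:
{"op": "play_rows", "data": {
  "steps": [0,0,0,0,0,0,0,0,0,0,0,0,0,0,0,0,0,0,0,0],
  "jaw": 255,
  "grip_force": 50
}}

```text
time: 11.08
tool_pos: [0.4706, -0.367, 0.0491]
tcp_rot: [3.058, -0.718, 0.002]
wrist_force: [0.4, 1.1, 5.1]
width: 0.175
grip_force: 50.9
```

Run:
```python
from h import *
s=bot.read_state();print(go(.4712,-.3641,.085,65),s["width"],s["torque"],s["tool_pos"],s["wrist_force"])
```

```text
(array([-0.0007, -0.0029, -0.0359]), np.float64(-0.0249), 'yaw', np.float64(-116.43), 'q6', np.float64(1.3275772684540772)) 0.17504063443409043 [ 0.29596431 -0.01422052  0.04543877] [ 0.47060647 -0.36699289  0.04913034] [0.39213897 1.14525139 5.08696838]
```

Gripped (width 0.175, about 15 mm). Turning anticlockwise one click at a time.

Request:
{"op": "play_rows", "data": {
  "steps": [0,0,0,-0.1,0,0,0,-0.2,0,0,0,-0.3,0,0,0,-0.4,0,0,0,-0.5,0,0,0,-0.55,0,0,0,-0.55]
}}

```text
time: 11.95
tool_pos: [0.4706, -0.367, 0.0491]
tcp_rot: [3.138, 0.14, 0.002]
wrist_force: [0.3, 2.3, 4.7]
width: 0.178
grip_force: 50.8
```

```bash
cat > r.py <<'E'
from h import *
s=bot.read_state();g=go(0,0,0,0,s);print("yaw",g[3],"q6",g[5].round(3),"w",s["width"],"tq",s["torque"].round(3),"pos",s["tool_pos"].round(4),"F",s["wrist_force"].round(1),"t",s["time"])
E
python3 r.py
```

```text
yaw -84.91 q6 0.777 w 0.17788542419048167 tq [ 0.316 -0.047 -0.075] pos [ 0.4706 -0.367   0.0491] F [0.3 2.3 4.7] t 11.95
```

Request:
{"op": "play_rows", "data": {
  "steps": [0,0,0,-0.1,0,0,0,-0.2,0,0,0,-0.3,0,0,0,-0.4,0,0,0,-0.5,0,0,0,-0.524,0,0,0,-0.524]
}}

```text
time: 12.82
tool_pos: [0.4706, -0.367, 0.0491]
tcp_rot: [2.994, 0.947, 0.002]
wrist_force: [1.4, 1.9, 5.3]
width: 0.175
grip_force: 50.8
```

```bash
python3 r.py
```

```text
yaw -54.9 q6 0.254 w 0.17515117405423114 tq [ 0.398 -0.06  -0.018] pos [ 0.4706 -0.367   0.0491] F [1.4 1.9 5.3] t 12.825
```

Request:
{"op": "play_rows", "data": {
  "steps": [0,0,0,-0.08,0,0,0,-0.16,0,0,0,-0.24,0,0,0,-0.3,0,0,0,-0.3]
}}

```text
time: 13.45
tool_pos: [0.4707, -0.367, 0.0491]
tcp_rot: [2.819, 1.384, 0.001]
wrist_force: [0.6, 1.8, 5.4]
width: 0.178
grip_force: 50.9
```

```bash
python3 r.py
```

```text
yaw -37.68 q6 -0.047 w 0.17777785410456245 tq [ 0.398 -0.035 -0.027] pos [ 0.4707 -0.367   0.0491] F [0.6 1.8 5.4] t 13.45
```

Request:
{"op": "play_rows", "data": {
  "steps": [0,0,0,-0.08,0,0,0,-0.16,0,0,0,-0.2,0,0,0,-0.2]
}}

```text
time: 13.95
tool_pos: [0.4706, -0.367, 0.0491]
tcp_rot: [2.667, 1.659, 0.001]
wrist_force: [1.2, 1.5, 5.9]
width: 0.177
grip_force: 50.9
```

```bash
python3 r.py
```

```text
yaw -26.22 q6 -0.247 w 0.17746569681868654 tq [ 0.427 -0.099  0.103] pos [ 0.4706 -0.367   0.0491] F [1.2 1.5 5.9] t 13.95
```

Request:
{"op": "play_rows", "data": {
  "steps": [0,0,0,-0.06,0,0,0,-0.12,0,0,0,-0.18,0,0,0,-0.18]
}}

```text
time: 14.45
tool_pos: [0.4706, -0.367, 0.0491]
tcp_rot: [2.507, 1.892, 0.001]
wrist_force: [-0.1, 2.5, 5.6]
width: 0.172
grip_force: 50.8
```

```bash
python3 r.py
```

```text
yaw -15.92 q6 -0.427 w 0.17214356218954005 tq [ 0.392 -0.049 -0.032] pos [ 0.4706 -0.367   0.0491] F [-0.1  2.5  5.6] t 14.45
```

Request:
{"op": "play_rows", "data": {
  "steps": [0,0,0,-0.06,0,0,0,-0.12,0,0,0,-0.18,0,0,0,-0.18]
}}

```text
time: 14.95
tool_pos: [0.4707, -0.3669, 0.0491]
tcp_rot: [2.326, 2.11, 0.001]
wrist_force: [0.6, 1.4, 5.1]
width: 0.176
grip_force: 50.9
```

```bash
python3 r.py
```

```text
yaw -5.59 q6 -0.607 w 0.17593461582389325 tq [ 0.417 -0.037  0.037] pos [ 0.4707 -0.3669  0.0491] F [0.6 1.4 5.1] t 14.95
```

Request:
{"op": "play_rows", "data": {
  "steps": [0,0,0,-0.06,0,0,0,-0.12,0,0,0,-0.18,0,0,0,-0.24,0,0,0,-0.3,0,0,0,-0.36,0,0,0,-0.36]
}}

```text
time: 15.82
tool_pos: [0.4706, -0.3669, 0.0491]
tcp_rot: [1.911, 2.492, 0.001]
wrist_force: [0.3, 2.0, 6.0]
width: 0.177
grip_force: 50.8
```

```bash
python3 r.py
```

```text
yaw 15.02 q6 -0.967 w 0.17657895205024957 tq [ 0.479 -0.072 -0.055] pos [ 0.4706 -0.3669  0.0491] F [0.3 2.  6. ] t 15.825
```

Request:
{"op": "play_rows", "data": {
  "steps": [0,0,0,-0.06,0,0,0,-0.12,0,0,0,-0.18,0,0,0,-0.18]
}}

```text
time: 16.32
tool_pos: [0.4706, -0.3669, 0.0491]
tcp_rot: [1.679, 2.654, 0.0]
wrist_force: [0.5, 2.1, 5.6]
width: 0.176
grip_force: 50.9
```

```bash
python3 r.py
```

```text
yaw 25.35 q6 -1.147 w 0.1757027723587784 tq [0.459 0.011 0.026] pos [ 0.4706 -0.3669  0.0491] F [0.5 2.1 5.6] t 16.325
```

Request:
{"op": "play_rows", "data": {
  "steps": [0,0,0,-0.06,0,0,0,-0.12,0,0,0,-0.18,0,0,0,-0.18]
}}

```text
time: 16.82
tool_pos: [0.4706, -0.3669, 0.0491]
tcp_rot: [1.434, 2.794, 0.0]
wrist_force: [1.1, 3.0, 5.5]
width: 0.175
grip_force: 50.8
```

```bash
python3 r.py
```

```text
yaw 35.65 q6 -1.327 w 0.1751747836874745 tq [ 0.467 -0.084 -0.042] pos [ 0.4706 -0.3669  0.0491] F [1.1 3.  5.5] t 16.825
```

Request:
{"op": "play_rows", "data": {
  "steps": [0,0,0,-0.06,0,0,0,-0.12,0,0,0,-0.18,0,0,0,-0.18]
}}

```text
time: 17.32
tool_pos: [0.4706, -0.367, 0.0491]
tcp_rot: [1.177, 2.911, 0.0]
wrist_force: [0.5, 2.3, 5.3]
width: 0.174
grip_force: 50.8
```

```bash
python3 r.py
```

```text
yaw 45.96 q6 -1.507 w 0.17447555835033413 tq [ 0.41  -0.067 -0.018] pos [ 0.4706 -0.367   0.0491] F [0.5 2.3 5.3] t 17.325
```

Request:
{"op": "play_rows", "data": {
  "steps": [0,0,0,-0.06,0,0,0,-0.12,0,0,0,-0.18,0,0,0,-0.18]
}}

```text
time: 17.82
tool_pos: [0.4706, -0.3669, 0.0491]
tcp_rot: [0.91, 3.005, -0.0]
wrist_force: [0.8, 1.7, 6.1]
width: 0.174
grip_force: 50.9
```

```bash
python3 r.py
```

```text
yaw 56.29 q6 -1.687 w 0.1740817264525671 tq [ 0.428 -0.006  0.06 ] pos [ 0.4706 -0.3669  0.0491] F [0.8 1.7 6.1] t 17.825
```

Request:
{"op": "play_rows", "data": {
  "steps": [0,0,0,-0.06,0,0,0,-0.12,0,0,0,-0.18,0,0,0,-0.18]
}}

```text
time: 18.32
tool_pos: [0.4706, -0.3669, 0.0491]
tcp_rot: [0.637, 3.075, -0.0]
wrist_force: [-0.1, 2.7, 5.7]
width: 0.175
grip_force: 50.8
```

```bash
python3 r.py
python3 - <<'E'
from h import *
c=bot.read_camera("wrist");p=c["pixels"][150:400,140:500]
q=(255*(np.clip(p/100.,0,1)**.6)).astype(np.uint8)
cv2.imwrite("pics/w5.png",q)
E
```

```text
yaw 66.59 q6 -1.867 w 0.1749373709141895 tq [ 0.43   0.019 -0.011] pos [ 0.4706 -0.3669  0.0491] F [-0.1  2.7  5.7] t 18.325
```

View pics/w5.png

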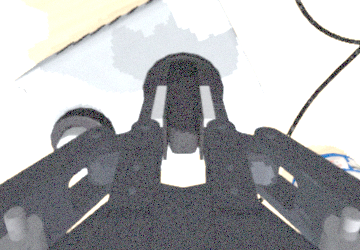

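The bar at (183,110) is turning with the pads, about six clicks so far. Continuing toward the stop.

Request:
{"op": "play_rows", "data": {
  "steps": [0,0,0,-0.06,0,0,0,-0.12,0,0,0,-0.18,0,0,0,-0.18]
}}

```text
time: 18.88
tool_pos: [0.4706, -0.3669, 0.0491]
tcp_rot: [0.358, 3.12, -0.0]
wrist_force: [1.0, 1.5, 5.0]
width: 0.168
grip_force: 50.8
```

```bash
python3 r.py
```

```text
yaw 76.91 q6 -2.047 w 0.16758268688575548 tq [0.42  0.026 0.032] pos [ 0.4706 -0.3669  0.0491] F [1.  1.5 5. ] t 18.875
```

Request:
{"op": "play_rows", "data": {
  "steps": [0,0,0,-0.06,0,0,0,-0.12,0,0,0,-0.18,0,0,0,-0.18]
}}

```text
time: 19.38
tool_pos: [0.4706, -0.3669, 0.0491]
tcp_rot: [0.076, 3.14, -0.001]
wrist_force: [0.2, 2.8, 5.6]
width: 0.176
grip_force: 50.9
```

```bash
python3 r.py
```

```text
yaw 87.23 q6 -2.227 w 0.17648186181213665 tq [0.389 0.085 0.038] pos [ 0.4706 -0.3669  0.0491] F [0.2 2.8 5.6] t 19.375
```

Request:
{"op": "play_rows", "data": {
  "steps": [0,0,0,-0.06,0,0,0,-0.12,0,0,0,-0.18,0,0,0,-0.18]
}}

```text
time: 19.88
tool_pos: [0.4708, -0.3669, 0.0491]
tcp_rot: [-0.201, 3.133, 0.0]
wrist_force: [0.8, 1.4, 6.1]
width: 0.172
grip_force: 53.3
```

```bash
python3 r.py
```

```text
yaw 97.35 q6 -2.405 w 0.1724013061203433 tq [ 0.378  0.014 -1.054] pos [ 0.4708 -0.3669  0.0491] F [0.8 1.4 6.1] t 19.875
```

End stop reached (torque -1.05 N·m at yaw 97°), seven clicks from the start. I'll ease off, release and lift.

Request:
{"op": "play_rows", "data": {
  "steps": [0,0,0,0.035,0,0,0,0.035]
}}

```text
time: 20.12
tool_pos: [0.4708, -0.3669, 0.0491]
tcp_rot: [-0.149, 3.136, -0.001]
wrist_force: [1.1, 2.3, 5.8]
width: 0.18
grip_force: 50.9
```

Request:
{"op": "play_rows", "data": {
  "steps": [0,0,0,0,0,0,0,0,0,0,0,0,0,0,-0.02,0,0,0,-0.05,0,0,0,-0.1,0,0,0,-0.15,0.1,0,0,-0.17,0.25,0,0,-0.17,0.4,0,0,-0.17,0.55],
  "jaw": 100
}}

```text
time: 21.38
tool_pos: [0.4704, -0.3672, 0.2208]
tcp_rot: [0.714, 3.057, -0.002]
wrist_force: [-0.5, 0.2, -0.5]
width: 0.608
grip_force: 0.0
```

```bash
python3 r.py
python3 - <<'E'
from h import *
import pickle
c=bot.read_camera("top");pickle.dump(c,open("top1.pkl","wb"))
b=c["pixels"].astype(int)
# white fin tops vs desk: low saturation, bright
h=cv2.cvtColor(c["pixels"],cv2.COLOR_BGR2HSV)
roi=np.zeros(h.shape[:2],np.uint8);roi[220:255,280:385]=1
m=((h[...,1]<45)&(h[...,2]>110)&(roi>0)).astype(np.uint8)
n,l,st,ce=cv2.connectedComponentsWithStats(m)
for i in range(1,n):
    if st[i,4]>8:print(st[i],ce[i],plane(c,[ce[i]],.05))
cv2.imwrite("pics/t2.png",cv2.resize(c["pixels"][180:275,270:470],None,fx=4,fy=4,interpolation=cv2.INTER_CUBIC))
E
```

```text
yaw 63.71 q6 -1.817 w 0.6077409688750185 tq [ 0.031  0.031 -0.065] pos [ 0.4704 -0.3672  0.2208] F [-0.5  0.2 -0.5] t 21.375
[293 229  14   8  68] [298.88235294 232.58823529] [[0.43366984 0.05737955 0.05      ]]
[360 230  14   6  57] [366.52631579 232.29824561] [[ 0.43599857 -0.18342983  0.05      ]]
[330 232  14   6  63] [336.36507937 234.04761905] [[ 0.42920922 -0.07594361  0.05      ]]
[323 234   1  21  21] [323. 244.] [[ 0.39353827 -0.02857959  0.05      ]]
[293 239   7   6  32] [296.46875 241.59375] [[0.40150449 0.06536366 0.05      ]]
[362 239   6   6  29] [364.86206897 241.48275862] [[ 0.40317864 -0.17686639  0.05      ]]
[334 241   6   6  31] [336.70967742 243.38709677] [[ 0.3959647 -0.0770543  0.05     ]]
```

View pics/t2.png

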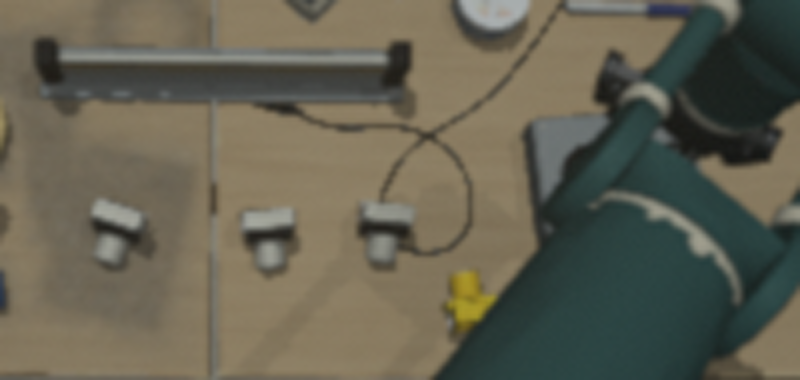

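The lamps are unmoved; fin tops show at crop (117,215), (268,220), (385,215). Next I hover over the right-hand lamp at yaw 0 and measure it and the rail from the wrist camera.

Request:
{"op": "play_rows", "data": {
  "steps": [0.02,0.025,0,0.16,0.04,0.05,0,0.32,0.06,0.08,0,0.48,0.08,0.105,0,0.64,0.1,0.13,0,0.8,0.113,0.149,0,0.96,0.113,0.149,0.01,1.11,0.113,0.149,0.02,1.11],
  "jaw": 0
}}

```text
time: 22.42
tool_pos: [0.4341, -0.1832, 0.1992]
tcp_rot: [2.208, 2.232, 0.001]
wrist_force: [-0.2, -0.0, 0.4]
width: 1.0
grip_force: 0.0
```

```bash
cat > m.py <<'E'
from h import *
import sys
def whites(c,v=120,sat=50):
    h=cv2.cvtColor(c["pixels"],cv2.COLOR_BGR2HSV)
    m=((h[...,1]<sat)&(h[...,2]>v)).astype(np.uint8)
    return cv2.morphologyEx(m,cv2.MORPH_OPEN,np.ones((3,3)))
if __name__=="__main__":
    c=bot.read_camera("wrist");m=whites(c)
    n,l,st,ce=cv2.connectedComponentsWithStats(m)
    for i in range(1,n):
        if 60<st[i,4]<6000:
            ct=max(cv2.findContours((l==i).astype(np.uint8),0,1)[0],key=cv2.contourArea)
            r=cv2.minAreaRect(ct);P=plane(c,cv2.boxPoints(r),.064)
            print("c",ce[i].round(),"area",st[i,4],"rect",np.round(r[0]),np.round(r[1]),"X",P.mean(0).round(4)[:2],"sides",np.linalg.norm(P[1]-P[0]).round(4),np.linalg.norm(P[2]-P[1]).round(4),"ang",np.degrees(np.arctan2(*(P[1]-P[0])[1::-1])).round(1),np.degrees(np.arctan2(*(P[2]-P[1])[1::-1])).round(1))
    cv2.imwrite(sys.argv[1],c["pixels"]);import pickle;pickle.dump(c,open(sys.argv[1]+".pkl","wb"))
E
python3 r.py; python3 m.py pics/w6.png
python3 - <<'E'
import cv2,numpy as np
p=cv2.imread("pics/w6.png");cv2.imwrite("pics/w6v.png",p)
E
```

```text
yaw 0.63 q6 -0.463 w 1.0003526931030404 tq [-0.02   0.02   0.005] pos [ 0.4341 -0.1832  0.1992] F [-0.2 -0.   0.4] t 22.425
c [189.   7.] area 416 rect [184.  10.] [20. 33.] X [ 0.2989 -0.0131] sides 0.0322 0.0174 ang -1.3 -95.0
c [458.  91.] area 1240 rect [458.  94.] [  8. 190.] X [ 0.5722 -0.0941] sides 0.1864 0.0074 ang 89.9 -3.6
c [317.  82.] area 718 rect [316.  82.] [45. 19.] X [ 0.4261 -0.0792] sides 0.0188 0.0427 ang 0.6 -89.2
c [580.  67.] area 90 rect [580.  67.] [13.  9.] X [ 0.6988 -0.0551] sides 0.0085 0.0148 ang 96.2 -1.9
c [292.  88.] area 359 rect [292.  88.] [21. 18.] X [ 0.4014 -0.0839] sides 0.0181 0.0201 ang 0.4 -90.5
c [299. 174.] area 340 rect [300. 174.] [20. 18.] X [ 0.4085 -0.1733] sides 0.0196 0.0225 ang 0.6 -90.2
c [322. 184.] area 525 rect [322. 185.] [14. 38.] X [ 0.4325 -0.1857] sides 0.0431 0.0158 ang 84.0 -5.8
c [500. 185.] area 69 rect [501. 185.] [ 6. 13.] X [ 0.6353 -0.1822] sides 0.0136 0.0073 ang 51.3 -38.7
c [551. 206.] area 83 rect [551. 206.] [ 5. 17.] X [ 0.7028 -0.2071] sides 0.0187 0.007 ang 53.2 -37.1
c [477. 258.] area 1757 rect [477. 258.] [42. 53.] X [ 0.6249 -0.2772] sides 0.0615 0.062 ang 30.7 -55.5
c [113. 244.] area 846 rect [111. 244.] [223.   4.] X [ 0.1665 -0.264 ] sides 0.0066 0.2951 ang 67.7 0.1
c [351. 305.] area 2623 rect [348. 311.] [60. 78.] X [ 0.4688 -0.3572] sides 0.0978 0.0966 ang 0.5 -84.9
```

View pics/w6.png

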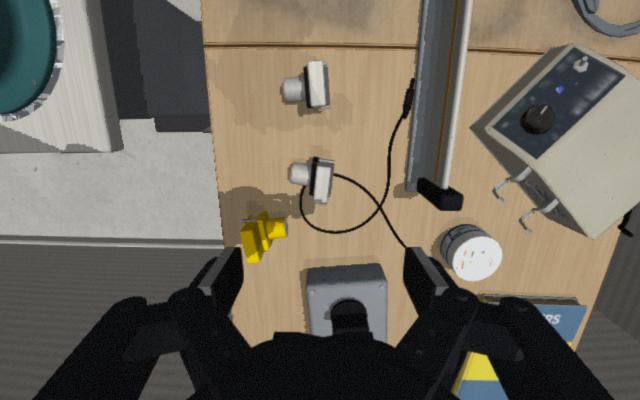

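The wrist view shows the lamps at (322,184) and (317,82) and the rail edge strip at x≈458 px. The fin measures 43×16 mm, as it should. Grasping the right-hand lamp.

Request:
{"op": "play_rows", "data": {
  "steps": [-0.0028,-0.0016,0.03,0.112,-0.0028,-0.0016,0.07,0.112,-0.0028,-0.0016,0.11,0.112,-0.0028,-0.0016,0.14,0.112,-0.0028,-0.0016,0.16,0.112,-0.0028,-0.0016,0.175,0.112,-0.0028,-0.0016,0.182,0.112,-0.0028,-0.0016,0.182,0.112],
  "jaw": 100
}}

```text
time: 23.48
tool_pos: [0.4322, -0.1862, 0.0162]
tcp_rot: [-2.334, -2.102, 0.0]
wrist_force: [0.3, -0.3, 0.4]
width: 0.602
grip_force: 0.0
```

Request:
{"op": "play_rows", "data": {
  "steps": [0,0,0,0,0,0,0,0,0,0,0,0,0,0,0,0,0,0,0,0],
  "jaw": 255,
  "grip_force": 70
}}

```text
time: 24.1
tool_pos: [0.4332, -0.1866, 0.0172]
tcp_rot: [2.333, 2.101, 0.001]
wrist_force: [0.8, -0.8, 5.9]
width: 0.176
grip_force: 69.4
```

```bash
python3 r.py;python3 - <<'E'
from h import *
import pickle
c=pickle.load(open("pics/w6.png.pkl","rb"));print(plane(c,[(472,0),(447,190),(465,0),(441,190),(458,94)],.07))
t=pickle.load(open("top1.pkl","rb"))
p=t["pixels"].max(2).astype(float)
for u in(290,310,330,350,362):
    col=p[186:206,u];print(u,col.astype(int))
print(plane(t,[(290,194),(362,194)],.07))
E
```

```text
yaw -6.01 q6 -0.355 w 0.17637341923207067 tq [0.007 0.067 0.033] pos [ 0.4332 -0.1866  0.0172] F [ 0.8 -0.8  5.9] t 24.1
[[ 0.57118609 -0.00298015  0.07      ]
 [ 0.57121183 -0.18781529  0.07      ]
 [ 0.56447408 -0.00329907  0.07      ]
 [ 0.56444937 -0.18790051  0.07      ]
 [ 0.56868971 -0.08740033  0.07      ]]
290 [126 123 124 124 123 115 116 131 139  94  65  61  61  64  65  71  83 102
  83  88]
310 [128 129 128 127 128 123 115 126 145 104  70  61  63  64  66  70  79  93
  87  97]
330 [139 140 138 138 139 135 121 124 145 110  71  63  62  64  66  72  73  79
  87  95]
350 [138 136 138 138 139 134 111 109 141 122  83  65  63  64  66  71  74  82
  94  92]
362 [138 138 138 138 138 133 113 120 142 125  82  66  64  63  65  66  65  74
  90  89]
[[ 0.56990328  0.09059913  0.07      ]
 [ 0.57142696 -0.16761372  0.07      ]]
```

Request:
{"op": "play_rows", "data": {
  "steps": [0,0,-0.02,0,0,0,-0.05,0,0,0,-0.09,0,0.013,0.015,-0.13,0,0.026,0.03,-0.13,-0.035,0.04,0.045,-0.13,-0.07,0.053,0.061,-0.13,-0.1,0.053,0.061,-0.13,-0.1,0.053,0.061,-0.13,-0.1]
}}

```text
time: 25.22
tool_pos: [0.4976, -0.1394, 0.1449]
tcp_rot: [-2.224, -2.215, 0.002]
wrist_force: [-0.4, -0.2, -1.6]
width: 0.174
grip_force: 68.5
```

```bash
python3 r.py
cat > rail.py <<'E'
from m import *
s=bot.read_state();c=bot.read_camera("wrist")
g=c["pixels"].max(2).astype(float)
out=[]
for y in np.arange(-.17,.1,.01):
    u=proj(c,[[.53,y,.07],[.61,y,.07]])
    n=161;P=np.array([[x,y,.07] for x in np.linspace(.53,.61,n)]);q=proj(c,P).astype(np.float32)
    if q.min()<2 or q[:,0].max()>637 or q[:,1].max()>240: continue
    h=cv2.cvtColor(c["pixels"],cv2.COLOR_BGR2HSV).astype(np.float32)
    v=cv2.remap(h[...,2],q[:,:1],q[:,1:],1).ravel();sa=cv2.remap(h[...,1],q[:,:1],q[:,1:],1).ravel()
    k=np.where((sa<50)&(v>115))[0]
    if len(k):
        runs=np.split(k,np.where(np.diff(k)>2)[0]+1);r=max(runs,key=len);out.append((y,P[r[0],0],P[r[-1],0]))
o=np.array(out);print(o.round(4))
E
python3 rail.py
```

```text
yaw -0.24 q6 -0.317 w 0.17396943849153976 tq [ 0.042  0.022 -0.016] pos [ 0.4976 -0.1394  0.1449] F [-0.4 -0.2 -1.6] t 25.225
[[-0.17    0.5655  0.574 ]
 [-0.16    0.5655  0.574 ]
 [-0.15    0.5655  0.574 ]
 [-0.14    0.5655  0.574 ]
 [-0.13    0.5655  0.574 ]
 [-0.12    0.5655  0.574 ]
 [-0.11    0.5655  0.574 ]
 [-0.1     0.5655  0.574 ]
 [-0.09    0.5655  0.574 ]
 [-0.08    0.5655  0.574 ]
 [-0.07    0.5655  0.574 ]
 [-0.06    0.5655  0.574 ]
 [-0.05    0.5655  0.574 ]
 [-0.04    0.5655  0.574 ]
 [-0.03    0.5655  0.5745]
 [-0.02    0.5655  0.5745]
 [-0.01    0.5655  0.5745]
 [ 0.      0.566   0.5745]
 [ 0.01    0.566   0.5745]]
```

The rail edge's centre is at x=0.5698, yaw 0, and the strip is 8.5 mm wide (should be 8). Moving over it and re-measuring with the rail on the tool axis.

Request:
{"op": "play_rows", "data": {
  "steps": [0,0.02,0,-0.004,0,0.04,0,-0.004,0,0.06,0,-0.004,0,0.072,0.01,-0.004,0,0.072,0.025,-0.004,0,0.072,0.035,-0.004,0,0.072,0.035,-0.004]
}}

```text
time: 26.15
tool_pos: [0.5682, -0.1397, 0.1091]
tcp_rot: [-2.22, -2.218, 0.003]
wrist_force: [0.3, 0.6, -1.6]
width: 0.176
grip_force: 68.6
```

```bash
python3 r.py; python3 rail.py
```

```text
yaw -0.07 q6 -0.282 w 0.17554814878806566 tq [-0.037  0.002  0.03 ] pos [ 0.5682 -0.1397  0.1091] F [ 0.3  0.6 -1.6] t 26.15
[[-0.16    0.5545  0.5805]
 [-0.15    0.5325  0.5435]
 [-0.14    0.585   0.588 ]
 [-0.13    0.583   0.588 ]
 [-0.12    0.566   0.588 ]
 [-0.11    0.566   0.588 ]
 [-0.1     0.566   0.588 ]
 [-0.09    0.566   0.588 ]
 [-0.08    0.566   0.588 ]
 [-0.07    0.574   0.588 ]
 [-0.06    0.574   0.588 ]
 [-0.05    0.566   0.588 ]
 [-0.04    0.566   0.588 ]
 [-0.03    0.566   0.588 ]
 [-0.02    0.566   0.5885]
 [-0.01    0.5665  0.5885]
 [ 0.      0.5665  0.5885]]
```

Request:
{"op": "play_rows", "data": {
  "steps": [0,0.0017,0,0,0,0.0017,0.006,0,0,0.0017,0.012,0,0,0.0017,0.018,0,0,0.0017,0.024,0,0,0.0017,0.03,0,0,0.0017,0.036,0,0,0.0017,0.04,0,0,0.0017,0.044,0,0,0.0017,0.044,0]
}}

```text
time: 27.45
tool_pos: [0.5703, -0.1399, 0.0662]
tcp_rot: [-2.221, -2.218, 0.003]
wrist_force: [-4.6, 0.1, -1.8]
width: 0.172
grip_force: 68.7
```

```bash
python3 r.py
```

```text
yaw -0.06 q6 -0.281 w 0.1717788899020935 tq [-0.038  0.961 -0.147] pos [ 0.5703 -0.1399  0.0662] F [-4.6  0.1 -1.8] t 27.45
```

Request:
{"op": "play_rows", "data": {
  "steps": [0,0,0.001,0,0,0,0.002,0,0,0,0.003,0,0,0,0.004,0,0,0,0.004,0]
}}

```text
time: 28.08
tool_pos: [0.5704, -0.1399, 0.0651]
tcp_rot: [-2.22, -2.218, 0.003]
wrist_force: [-11.1, 0.8, 14.9]
width: 0.178
grip_force: 71.0
```

```bash
python3 r.py
```

```text
yaw -0.06 q6 -0.281 w 0.1778254526256768 tq [ 0.314  2.275 -0.122] pos [ 0.5704 -0.1399  0.0651] F [-11.1   0.8  14.9] t 28.075
```

Seated: z 0.0651 against 0.0652 predicted, with the push force rising. I'll relax x by 1.5 mm, push once more, then release and lift.

Request:
{"op": "play_rows", "data": {
  "steps": [0,-0.001,0,0,0,-0.002,0.001,0,0,-0.002,0.002,0,0,-0.002,0.002,0,0,-0.002,-0.002,0,0,-0.002,-0.004,0]
}}

```text
time: 28.82
tool_pos: [0.5702, -0.14, 0.0667]
tcp_rot: [2.222, 2.22, 0.001]
wrist_force: [-0.2, 0.1, -5.1]
width: 0.176
grip_force: 68.3
```

```bash
python3 r.py
```

```text
yaw -0.06 q6 -0.283 w 0.17572445465162095 tq [-0.002 -0.001 -0.039] pos [ 0.5702 -0.14    0.0667] F [-0.2  0.1 -5.1] t 28.825
```

Request:
{"op": "play_rows", "data": {
  "steps": [0,0,0,0,0,0,0,0,0,0,0,0,0,0,-0.02,0,0,0,-0.05,0,0,0,-0.1,0,0.02,-0.05,-0.13,0,0.04,-0.1,-0.13,0,0.06,-0.141,-0.13,0,0.06,-0.141,-0.13,0],
  "jaw": 100
}}

```text
time: 30.08
tool_pos: [0.427, -0.079, 0.1985]
tcp_rot: [2.221, 2.22, 0.001]
wrist_force: [1.0, 0.0, -1.0]
width: 0.609
grip_force: 0.0
```

```bash
python3 r.py; python3 m.py pics/w7.png
```

```text
yaw -0.0 q6 -0.24 w 0.6089318093488483 tq [-0.024 -0.07  -0.021] pos [ 0.427  -0.079   0.1985] F [ 1.  0. -1.] t 30.075
c [164.  26.] area 4408 rect [157.  28.] [ 56. 102.] X [0.2637 0.0776] sides 0.1012 0.0496 ang -2.4 -95.5
c [463. 104.] area 1499 rect [462. 108.] [  8. 219.] X [ 0.5726 -0.0086] sides 0.2213 0.0079 ang 89.8 -4.1
c [578.  42.] area 438 rect [576.  48.] [96. 13.] X [0.6847 0.0624] sides 0.0142 0.094 ang 8.8 -70.9
c [326.  50.] area 798 rect [328.  51.] [21. 49.] X [0.4313 0.0546] sides 0.0443 0.0205 ang 73.4 -13.6
c [302.  49.] area 474 rect [301.  50.] [22. 24.] X [0.4053 0.0555] sides 0.0221 0.0212 ang 72.0 -14.2
c [571.  71.] area 287 rect [570.  71.] [64.  8.] X [0.6827 0.0409] sides 0.0081 0.0663 ang 11.9 -66.2
c [426.  64.] area 75 rect [426.  63.] [ 3. 23.] X [0.5289 0.044 ] sides 0.0214 0.0031 ang 90.5 -2.9
c [564.  82.] area 66 rect [563.  83.] [18.  4.] X [0.6769 0.0298] sides 0.0044 0.019 ang 15.1 -62.5
c [590. 114.] area 287 rect [590. 114.] [35. 11.] X [ 7.157e-01 -7.000e-04] sides 0.0106 0.0446 ang 75.7 -17.7
c [419. 141.] area 67 rect [419. 141.] [ 3. 19.] X [ 0.529  -0.0329] sides 0.0203 0.0036 ang 89.6 -5.0
c [565. 161.] area 98 rect [565. 161.] [10. 12.] X [ 0.699  -0.0525] sides 0.0141 0.0129 ang 14.6 -61.7
c [322. 183.] area 549 rect [322. 183.] [38. 15.] X [ 0.4263 -0.0791] sides 0.0159 0.0434 ang 6.0 -83.8
c [300. 177.] area 345 rect [300. 176.] [20. 19.] X [ 0.402  -0.0708] sides 0.0207 0.0225 ang -0.0 -90.7
c [424. 235.] area 374 rect [424. 234.] [20. 20.] X [ 0.5463 -0.1407] sides 0.0237 0.0261 ang -0.2 -82.8
c [463. 252.] area 563 rect [463. 253.] [15. 40.] X [ 0.5978 -0.1662] sides 0.0533 0.0186 ang 90.1 -10.1
c [119. 267.] area 1001 rect [115. 267.] [231.   5.] X [ 0.1553 -0.1893] sides 0.0081 0.3148 ang 66.8 0.2
c [446. 368.] area 130 rect [446. 369.] [ 6. 22.] X [ 0.6045 -0.3544] sides 0.0418 0.0095 ang 89.2 -17.1
```

Lamp placed at y=-0.14 and square. Next is the middle lamp at (0.4263, -0.0791), yaw +6°.

Request:
{"op": "play_rows", "data": {
  "steps": [0,-0.0007,0.03,-0.105,0,-0.0007,0.07,-0.105,0,-0.0007,0.11,-0.105,0,-0.0007,0.14,-0.105,0,-0.0007,0.16,-0.105,0,-0.0007,0.175,-0.105,0,-0.0007,0.1815,-0.105,0,-0.0007,0.1815,-0.105]
}}

```text
time: 31.12
tool_pos: [0.4289, -0.0802, 0.0159]
tcp_rot: [2.103, 2.334, 0.0]
wrist_force: [-0.8, -0.8, -0.3]
width: 0.609
grip_force: 0.0
```

Request:
{"op": "play_rows", "data": {
  "steps": [0,0,0,0,0,0,0,0,0,0,0,0,0,0,0,0,0,0,0,0],
  "jaw": 255,
  "grip_force": 70
}}

```text
time: 31.75
tool_pos: [0.4291, -0.0802, 0.0165]
tcp_rot: [2.102, 2.333, 0.001]
wrist_force: [0.4, -0.5, 6.2]
width: 0.173
grip_force: 68.6
```

```bash
python3 r.py; python3 -c "
from h import *
s=bot.read_state();z=s['tool_pos'][2];print(go(.5695,-.05,z,0))"
```

```text
yaw 5.96 q6 -0.346 w 0.17260911702242313 tq [ 0.018  0.194 -0.014] pos [ 0.4291 -0.0802  0.0165] F [ 0.4 -0.5  6.2] t 31.75
(array([0.0155, 0.1427, 0.0002]), np.float64(0.104), 'yaw', np.float64(5.96), 'q6', np.float64(-0.345800451991261))
```

Request:
{"op": "play_rows", "data": {
  "steps": [0,0,-0.02,0,0,0,-0.05,0,0,0,-0.09,0,0,0.02,-0.11,0,0.005,0.055,-0.11,0.035,0.01,0.095,-0.11,0.07,0.0155,0.13,-0.11,0.104,0.0155,0.1427,-0.11,0.104,0.0155,0.1427,-0.095,0.104,0.0155,0.1427,-0.095,0.104]
}}

```text
time: 33.0
tool_pos: [0.5654, -0.0498, 0.1079]
tcp_rot: [-2.218, -2.218, 0.006]
wrist_force: [0.1, 0.2, -1.0]
width: 0.174
grip_force: 68.5
```

```bash
python3 r.py; python3 rail.py|tail -3;  python3 -c "
from h import *
print(go(.5697,-.05,.0645,0))"
```

```text
yaw -0.0 q6 -0.131 w 0.1737957171091508 tq [-0.025  0.031  0.014] pos [ 0.5654 -0.0498  0.1079] F [ 0.1  0.2 -1. ] t 33.0
 [ 0.07    0.5665  0.588 ]
 [ 0.08    0.5665  0.588 ]
 [ 0.09    0.5665  0.588 ]]
(array([-0.0002,  0.0039,  0.0443]), np.float64(-0.0003), 'yaw', np.float64(-0.02), 'q6', np.float64(-0.13128333190801575))
```

Request:
{"op": "play_rows", "data": {
  "steps": [0,0,0,0,0,0,0,0]
}}

```text
time: 33.3
tool_pos: [0.5686, -0.05, 0.1112]
tcp_rot: [2.221, 2.221, 0.001]
wrist_force: [0.8, -0.3, -1.3]
width: 0.176
grip_force: 68.5
```

```bash
python3 -c "
from h import *
print(go(.5697,-.05,.0645,0))"
```

```text
(array([0.    , 0.0011, 0.0467]), np.float64(-0.0003), 'yaw', np.float64(-0.02), 'q6', np.float64(-0.13101681675112897))
```

Request:
{"op": "play_rows", "data": {
  "steps": [0,0.0013,0.004,0,0,0.0013,0.011,0,0,0.0013,0.018,0,0,0.0013,0.025,0,0,0.0013,0.031,0,0,0.0013,0.037,0,0,0.0013,0.042,0,0,0.0013,0.046,0,0,0.0013,0.05,0,0,0.0013,0.05,0]
}}

```text
time: 34.55
tool_pos: [0.5707, -0.0498, 0.0643]
tcp_rot: [2.221, 2.221, 0.001]
wrist_force: [-7.7, 0.5, 20.9]
width: 0.177
grip_force: 71.6
```

```bash
python3 r.py
```

```text
yaw -0.0 q6 -0.131 w 0.17657786070897116 tq [ 0.203  1.397 -0.06 ] pos [ 0.5707 -0.0498  0.0643] F [-7.7  0.5 20.9] t 34.55
```

Request:
{"op": "play_rows", "data": {
  "steps": [0,-0.001,0,0,0,-0.001,-0.002,0,0,-0.001,-0.002,0]
}}

```text
time: 34.92
tool_pos: [0.5706, -0.0498, 0.0645]
tcp_rot: [2.22, 2.22, 0.003]
wrist_force: [0.4, 1.4, 8.3]
width: 0.173
grip_force: 69.8
```

Request:
{"op": "play_rows", "data": {
  "steps": [0,0,0,0,0,0,0,0,0,0,0,0,0,0,-0.02,0,0,0,-0.05,0,0,0,-0.1,0,0.02,-0.04,-0.135,0,0.05,-0.08,-0.135,0,0.08,-0.12,-0.135,0,0.105,-0.139,-0.135,0],
  "jaw": 100
}}

```text
time: 36.17
tool_pos: [0.4285, 0.056, 0.1992]
tcp_rot: [2.221, 2.221, 0.002]
wrist_force: [0.7, -0.2, 0.0]
width: 0.611
grip_force: 0.0
```

Request:
{"op": "play_rows", "data": {
  "steps": [0,0,0,0,0,0,0,0]
}}

```text
time: 36.42
tool_pos: [0.4309, 0.055, 0.1989]
tcp_rot: [2.22, 2.221, 0.002]
wrist_force: [-0.7, -0.0, 1.0]
width: 0.613
grip_force: 0.0
```

```bash
python3 r.py; python3 m.py pics/w8.png | grep -E "X \[ ?0\.(4|5)"
```

```text
yaw 0.03 q6 0.07 w 0.6132684770930042 tq [0.019 0.005 0.002] pos [0.4309 0.055  0.1989] F [-0.7 -0.   1. ] t 36.425
c [448. 192.] area 735 rect [448. 193.] [  7. 117.] X [0.5722 0.0391] sides 0.1371 0.0077 ang 89.7 -6.9
c [301. 167.] area 393 rect [301. 167.] [20. 22.] X [0.4067 0.0729] sides 0.0242 0.0211 ang 74.4 -14.1
c [322. 183.] area 570 rect [322. 183.] [16. 39.] X [0.4296 0.0547] sides 0.0442 0.017 ang 73.0 -17.2
c [417. 266.] area 315 rect [416. 266.] [19. 19.] X [ 0.5462 -0.0507] sides 0.0234 0.027 ang -0.4 -83.1
c [454. 276.] area 152 rect [454. 276.] [10. 14.] X [ 0.5956 -0.0647] sides 0.0179 0.0148 ang -0.8 -80.7
c [439. 358.] area 258 rect [440. 356.] [23. 13.] X [ 0.5961 -0.1975] sides 0.0185 0.0438 ang -1.6 -81.1
```

Request:
{"op": "play_rows", "data": {
  "steps": [0,-0.001,0.03,0.15,0,-0.001,0.07,0.3,0,-0.001,0.11,0.3,0,-0.001,0.14,0.3,0,-0.001,0.16,0.3,0,-0.001,0.175,0.3,0,-0.001,0.1817,0.3,0,-0.001,0.1817,0.3]
}}

```text
time: 37.48
tool_pos: [0.4293, 0.055, 0.016]
tcp_rot: [-2.529, -1.864, 0.0]
wrist_force: [0.4, 0.9, 0.6]
width: 0.606
grip_force: 0.0
```

Request:
{"op": "play_rows", "data": {
  "steps": [0,0,0,0,0,0,0,0,0,0,0,0,0,0,0,0,0,0,0,0],
  "jaw": 255,
  "grip_force": 70
}}

```text
time: 38.1
tool_pos: [0.4302, 0.0554, 0.017]
tcp_rot: [2.527, 1.864, 0.003]
wrist_force: [0.1, 0.2, 5.2]
width: 0.176
grip_force: 69.2
```

```bash
python3 r.py; python3 -c "
from h import *
s=bot.read_state();z=s['tool_pos'][2];print(go(.5705,.035,z,0))"
```

```text
yaw -17.18 q6 0.37 w 0.175936739832015 tq [0.    0.056 0.019] pos [0.4302 0.0554 0.017 ] F [0.1 0.2 5.2] t 38.1
(array([0.022 , 0.14  , 0.0003]), np.float64(-0.2999), 'yaw', np.float64(-17.18), 'q6', np.float64(0.37039106099478764))
```

Request:
{"op": "play_rows", "data": {
  "steps": [0,0,-0.02,0,0,0,-0.05,0,0,0,-0.09,0,0,0.02,-0.11,-0.05,0.005,0.055,-0.11,-0.12,0.012,0.095,-0.11,-0.2,0.022,0.13,-0.11,-0.28,0.022,0.14,-0.11,-0.3,0.022,0.14,-0.095,-0.3,0.022,0.14,-0.095,-0.3]
}}

```text
time: 39.35
tool_pos: [0.5657, 0.0349, 0.1082]
tcp_rot: [-2.219, -2.218, 0.007]
wrist_force: [0.3, 0.3, -1.5]
width: 0.173
grip_force: 68.5
```

Request:
{"op": "play_rows", "data": {
  "steps": [0,0,0,0,0,0,0,0]
}}

```text
time: 39.6
tool_pos: [0.5689, 0.035, 0.1114]
tcp_rot: [2.221, 2.221, 0.0]
wrist_force: [-0.5, 0.4, -0.7]
width: 0.177
grip_force: 68.5
```

```bash
python3 -c "
from h import *
print(go(.5702,.035,.065,0))"
```

```text
(array([-0.    ,  0.0013,  0.0464]), np.float64(0.0), 'yaw', np.float64(0.0), 'q6', np.float64(0.01767737943452763))
```

Request:
{"op": "play_rows", "data": {
  "steps": [0,0.001,0.004,0,0,0.001,0.011,0,0,0.001,0.018,0,0,0.001,0.025,0,0,0.001,0.031,0,0,0.001,0.037,0,0,0.001,0.042,0,0,0.001,0.046,0,0,0.001,0.05,0,0,0.001,0.05,0]
}}

```text
time: 40.85
tool_pos: [0.5709, 0.0348, 0.0648]
tcp_rot: [2.221, 2.221, 0.0]
wrist_force: [-8.3, 0.8, 21.5]
width: 0.174
grip_force: 71.9
```

```bash
python3 r.py
```

```text
yaw 0.01 q6 0.017 w 0.17406707430575152 tq [-0.066  1.656  0.044] pos [0.5709 0.0348 0.0648] F [-8.3  0.8 21.5] t 40.85
```

Home (z 0.0648 against 0.0650). I'll release, then go back to the first lamp and press its fin top with closed jaws, because the release may have lifted it slightly.

Request:
{"op": "play_rows", "data": {
  "steps": [0,-0.001,0,0,0,-0.001,-0.002,0,0,-0.001,-0.002,0]
}}

```text
time: 41.22
tool_pos: [0.5707, 0.0348, 0.0649]
tcp_rot: [2.22, 2.22, 0.003]
wrist_force: [-1.3, -0.6, 9.7]
width: 0.175
grip_force: 70.2
```

Request:
{"op": "play_rows", "data": {
  "steps": [0,0,0,0,0,0,0,0,0,0,0,0,0,0,-0.02,0,0,0,-0.05,0,0,0,-0.09,0,-0.06,0,-0.1,0,-0.12,0,-0.1,0,-0.175,0,-0.1,0,-0.175,0,-0.1,0],
  "jaw": 100
}}

```text
time: 42.48
tool_pos: [0.5689, -0.1438, 0.1627]
tcp_rot: [2.227, 2.216, -0.001]
wrist_force: [-0.4, 1.0, -0.4]
width: 0.605
grip_force: 0.0
```

Request:
{"op": "play_rows", "data": {
  "steps": [0,0,0,0,0,0,0,0,0,0,0,0,0,0,0,0,0,0,0,0],
  "jaw": 255
}}

```text
time: 43.1
tool_pos: [0.5694, -0.1396, 0.1631]
tcp_rot: [2.22, 2.222, 0.0]
wrist_force: [0.5, -0.5, 0.3]
width: -0.003
grip_force: 0.0
```

```bash
python3 r.py;  python3 -c "
from h import *
print(go(.5702,-.14,.094,0))"
```

```text
yaw 0.05 q6 -0.284 w -0.0028490055516717815 tq [-0.007 -0.029  0.031] pos [ 0.5694 -0.1396  0.1631] F [ 0.5 -0.5  0.3] t 43.1
(array([-0.0003,  0.0008,  0.0691]), np.float64(0.0008), 'yaw', np.float64(0.05), 'q6', np.float64(-0.28382228347431737))
```

Request:
{"op": "play_rows", "data": {
  "steps": [0,0.0008,0.03,0,0,0.0008,0.05,0,0,0.0008,0.06,0,0,0.0008,0.066,0,0,0.0008,0.069,0,0,0.0008,0.071,0,0,0.0008,0.073,0,0,0.0008,0.0745,0,0,0.0008,0.0745,0]
}}

```text
time: 44.22
tool_pos: [0.5723, -0.1405, 0.0916]
tcp_rot: [2.219, 2.218, 0.004]
wrist_force: [-0.6, 1.6, 9.1]
width: 0.003
grip_force: 4.6
```

```bash
python3 r.py
```

```text
yaw -0.01 q6 -0.283 w 0.002646388217052609 tq [ 0.264  0.225 -0.014] pos [ 0.5723 -0.1405  0.0916] F [-0.6  1.6  9.1] t 44.225
```

Request:
{"op": "play_rows", "data": {
  "steps": [0,0,0.001,0,0,0,0.002,0,0,0,0.003,0,0,0,0.003,0]
}}

```text
time: 44.72
tool_pos: [0.5747, -0.1407, 0.0915]
tcp_rot: [2.216, 2.215, 0.009]
wrist_force: [-0.6, 3.4, 19.0]
width: 0.001
grip_force: 9.3
```

```bash
python3 r.py
```

```text
yaw -0.02 q6 -0.283 w 0.0005716605019715483 tq [ 0.471  0.32  -0.036] pos [ 0.5747 -0.1407  0.0915] F [-0.6  3.4 19. ] t 44.725
```

Request:
{"op": "play_rows", "data": {
  "steps": [0,0,-0.02,0,0,0,-0.04,0,0.045,0,-0.04,0,0.09,0,-0.04,0,0.09,0,-0.02,0,0.09,0,-0.01,0,0.09,0,-0.004,0,0.09,0,-0.002,0,0.09,0,0,0,0.09,0,0,0]
}}

```text
time: 45.98
tool_pos: [0.5754, -0.051, 0.0916]
tcp_rot: [2.219, 2.214, 0.012]
wrist_force: [-1.9, 4.2, 22.0]
width: -0.0
grip_force: 10.9
```

```bash
python3 r.py
```

```text
yaw -0.13 q6 -0.132 w -0.0001323566698097711 tq [ 0.639  0.312 -0.012] pos [ 0.5754 -0.051   0.0916] F [-1.9  4.2 22. ] t 45.975
```

All lamps sit at equal height (0.0915 and 0.0916 by touch; 0.0648 at seating for the third). Now to the selector.

Request:
{"op": "play_rows", "data": {
  "steps": [0,0,-0.05,-0.1,0,0,-0.11,-0.2,-0.04,-0.012,-0.12,-0.38,-0.08,-0.025,-0.12,-0.56,-0.13,-0.04,-0.12,-0.74,-0.18,-0.055,-0.12,-0.92,-0.23,-0.07,-0.12,-1.1,-0.28,-0.085,-0.12,-1.28,-0.317,-0.099,-0.12,-1.46,-0.317,-0.099,-0.12,-1.64],
  "jaw": 100
}}

```text
time: 47.22
tool_pos: [0.4688, -0.3712, 0.2049]
tcp_rot: [0.109, -3.138, 0.001]
wrist_force: [0.4, 1.2, -0.1]
width: 0.609
grip_force: 0.0
```

Request:
{"op": "play_rows", "data": {
  "steps": [0,0,0,0,0,0,0,0]
}}

```text
time: 47.48
tool_pos: [0.4707, -0.3673, 0.2052]
tcp_rot: [0.103, -3.139, -0.001]
wrist_force: [-0.5, 0.5, 0.5]
width: 0.61
grip_force: 0.0
```

```bash
python3 r.py
python3 - <<'E'
from h import *
print(go(.4706,-.367,.049,95))
c=bot.read_camera("wrist")
# dark knob within skirt: bar side faces are darkest
u=proj(c,[[.4706,-.367,.075]])[0].astype(int);print(u)
p=c["pixels"][u[1]-45:u[1]+45,u[0]-45:u[0]+45]
q=(255*(np.clip(p/90.,0,1)**.6)).astype(np.uint8)
cv2.imwrite("pics/k.png",cv2.resize(q,None,fx=6,fy=6,interpolation=cv2.INTER_CUBIC))
E
```

```text
yaw 93.76 q6 -2.341 w 0.6104246864025502 tq [ 0.003 -0.028  0.024] pos [ 0.4707 -0.3673  0.2052] F [-0.5  0.5  0.5] t 47.475
(array([-0.    ,  0.0003,  0.1562]), np.float64(-0.0216), 'yaw', np.float64(93.76), 'q6', np.float64(-2.340879853085535))
[322 184]
```

View pics/k.png

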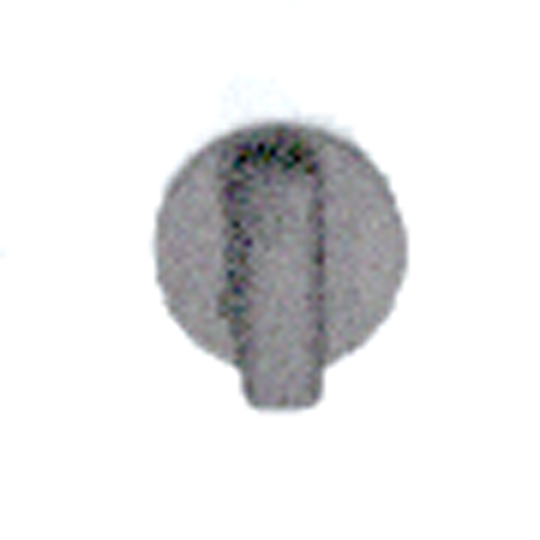

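The bar is upright in the image at (283,260), aligned with the jaws, so it stayed at the stop. Gripping it.

Request:
{"op": "play_rows", "data": {
  "steps": [0,0,0.04,-0.015,0,0,0.08,-0.015,0,0,0.11,-0.015,0,0,0.13,-0.015,0,0,0.145,-0.015,0,0,0.156,-0.015,0,0,0.156,-0.015]
}}

```text
time: 48.4
tool_pos: [0.4709, -0.367, 0.0491]
tcp_rot: [0.132, -3.138, -0.001]
wrist_force: [-0.3, 0.4, -0.2]
width: 0.608
grip_force: 0.0
```

Request:
{"op": "play_rows", "data": {
  "steps": [0,0,0,0,0,0,0,0,0,0,0,0,0,0,0,0,0,0,0,0],
  "jaw": 255,
  "grip_force": 50
}}

```text
time: 49.02
tool_pos: [0.4717, -0.367, 0.0508]
tcp_rot: [-0.132, 3.138, -0.0]
wrist_force: [-0.8, 2.6, 6.4]
width: 0.175
grip_force: 50.5
```

```bash
python3 r.py
```

```text
yaw 94.82 q6 -2.359 w 0.1750830635576714 tq [ 0.549  0.122 -0.014] pos [ 0.4717 -0.367   0.0508] F [-0.8  2.6  6.4] t 49.025
```

Request:
{"op": "play_rows", "data": {
  "steps": [0,0,0,0.12,0,0,0,0.28,0,0,0,0.45,0,0,0,0.62,0,0,0,0.8,0,0,0,0.98,0,0,0,1.16,0,0,0,1.34,0,0,0,1.5,0,0,0,1.571]
}}

```text
time: 50.28
tool_pos: [0.4706, -0.368, 0.0508]
tcp_rot: [2.129, 2.31, -0.002]
wrist_force: [-4.2, 0.3, 6.3]
width: 0.177
grip_force: 50.5
```

Request:
{"op": "play_rows", "data": {
  "steps": [0,0,0,0,0,0,0,0]
}}

```text
time: 50.52
tool_pos: [0.4706, -0.368, 0.0508]
tcp_rot: [2.125, 2.313, -0.002]
wrist_force: [-3.4, 1.0, 6.6]
width: 0.174
grip_force: 50.5
```

```bash
python3 r.py
```

```text
yaw 4.84 q6 -0.788 w 0.17366901852898206 tq [ 0.055  0.82  -0.005] pos [ 0.4706 -0.368   0.0508] F [-3.4  1.   6.6] t 50.525
```

Request:
{"op": "play_rows", "data": {
  "steps": [0,0,0,0,0,0,0,0,0,0,0,0,0,0,-0.02,0,0,0,-0.06,0,0,0,-0.1,0,-0.04,0,-0.1,0,-0.0743,0,-0.1,0,-0.0743,0,-0.1,0],
  "jaw": 100
}}

```text
time: 51.65
tool_pos: [0.4778, -0.4438, 0.1515]
tcp_rot: [2.126, 2.308, -0.001]
wrist_force: [0.4, 0.0, 0.9]
width: 0.606
grip_force: 0.0
```

Request:
{"op": "play_rows", "data": {
  "steps": [0,0,0.02,0,0,0,0.04,0,0,0,0.06,0,0,0,0.075,0,0,0,0.08,0,0,0,0.08,0],
  "jaw": 255
}}

```text
time: 52.4
tool_pos: [0.4773, -0.441, 0.0691]
tcp_rot: [-2.126, -2.312, -0.0]
wrist_force: [0.1, 0.5, 0.1]
width: -0.003
grip_force: 0.0
```

```bash
python3 r.py
```

```text
yaw 4.82 q6 -0.868 w -0.003200471243015715 tq [-0.033  0.009  0.018] pos [ 0.4773 -0.441   0.0691] F [0.1 0.5 0.1] t 52.4
```

Run:
```python
from m import *
c=bot.read_camera("top");m=whites(c,110,45)
h=cv2.cvtColor(c["pixels"],cv2.COLOR_BGR2HSV);m=((h[...,1]<45)&(h[...,2]>110)).astype(np.uint8)
m[:186]=0;m[250:]=0;m[:,:275]=0;m[:,382:]=0
n,l,st,ce=cv2.connectedComponentsWithStats(m)
for i in range(1,n):
    if st[i,4]>8:print(st[i],ce[i].round(1))
for y in(-.14,-.05,.035):print(y,proj(c,[[.57,y,.112],[.532,y,.062]]).round(1).tolist())
```

```text
[322 186  26  10 103] [333.7 192.2]
[285 189  27   6 107] [299.1 191.7]
[348 190  19   6  70] [357. 192.]
[313 192   9   3  24] [316.5 193.1]
[302 199   6   6  30] [304.6 201.2]
[351 199   6   6  33] [353.4 201.6]
[326 200   6   5  28] [328.3 202. ]
[323 206   2  19  20] [323.  214.6]
[323 234   1  16  16] [323.  241.5]
-0.14 [[355.4, 191.5], [354.3, 205.2]]
-0.05 [[329.5, 191.3], [329.2, 205.0]]
0.035 [[305.1, 191.2], [305.4, 204.9]]
```

Request:
{"op": "play_rows", "data": {
  "steps": [0,0,0.005,0,0,0,0.01,0,0,0,0.014,0,0,0,0.017,0,0,0,0.019,0,0,0,0.02,0,0,0,0.02,0]
}}

```text
time: 53.32
tool_pos: [0.4772, -0.4411, 0.0497]
tcp_rot: [-2.126, -2.313, 0.0]
wrist_force: [-1.0, 0.1, 1.5]
width: 0.003
grip_force: 1.0
```

All three lamps are on the rail where expected. Light contact with the button at TCP z 0.0497; pressing it fully now.

Request:
{"op": "play_rows", "data": {
  "steps": [0,0,0.002,0,0,0,0.004,0,0,0,0.006,0,0,0,0.008,0,0,0,0.009,0,0,0,0.009,0]
}}

```text
time: 54.08
tool_pos: [0.4777, -0.4415, 0.0453]
tcp_rot: [2.126, 2.312, -0.0]
wrist_force: [-8.0, 8.3, 25.9]
width: -0.002
grip_force: 12.8
```

Bottomed out: 26 N against the 5 N it takes. Releasing and moving clear, then a last selector check by numbers.

Request:
{"op": "play_rows", "data": {
  "steps": [0,0,-0.005,0,0,0,-0.02,0,0,0,-0.06,0,0,0,-0.12,0,0.04,0,-0.16,0,0.075,0,-0.16,0,0.075,0,-0.16,0,0.075,0,-0.16,0]
}}

```text
time: 55.08
tool_pos: [0.471, -0.3667, 0.2003]
tcp_rot: [2.126, 2.313, -0.001]
wrist_force: [0.3, -0.1, -0.2]
width: 0.002
grip_force: 0.0
```

```bash
python3 r.py
python3 - <<'E'
from h import *
c=bot.read_camera("wrist")
u=proj(c,[[.4706,-.367,.075]])[0].astype(int)
for k in(0,30,60,90):
    print(k)
p=c["pixels"][u[1]-28:u[1]+28,u[0]-28:u[0]+28].max(2)
for r in p[::2,::2]:print("".join("%3d"%min(v,99) for v in r))
E
```

```text
yaw 4.84 q6 -0.787 w 0.001830462967126605 tq [ 0.026 -0.02  -0.001] pos [ 0.471  -0.3667  0.2003] F [ 0.3 -0.1 -0.2] t 55.075
0
30
60
90
 99 99 99 99 99 99 99 99 99 99 99 99 99 99 99 99 99 99 99 99 99 99 99 99 99 99 99 99
 99 99 99 99 99 99 99 99 99 99 99 99 99 99 99 99 99 99 99 99 99 99 99 99 99 99 99 99
 99 99 99 99 99 99 99 99 99 99 55 35 36 30 30 35 56 71 99 99 99 99 99 99 99 99 99 99
 99 99 99 99 99 99 99 98 49 32 18 31 19 22 25 15 29 34 31 60 99 99 99 99 99 99 99 99
 99 99 99 99 99 99 89 34 24 20 26  8  6 12 12 19  2 27 37 33 42 90 99 99 99 99 99 99
 99 99 99 99 99 78 39 28 20 20 16 16 13 17 15  9  9  7 35 39 38 35 99 99 99 99 99 99
 99 99 99 99 83 41 34 32 18 19 10 21 25 27 28 26 24 23 33 39 39 40 39 99 99 99 99 99
 99 99 99 99 54 33 31 22 18 20 18 28 30 28 36 29 28 21 31 35 35 37 33 62 99 99 99 99
 99 99 99 85 32 33 25 26 26 17 14 27 25 38 33 36 29 26 35 33 33 31 31 36 99 99 99 99
 99 99 99 75 34 28 31 19 26 15 21 23 25 29 36 38 31 19 31 38 41 28 34 36 96 99 99 99
 99 99 99 61 29 31 35 32 20 17 19 26 34 31 37 33 37 24 28 35 34 31 33 34 54 99 99 99
 99 99 99 50 31 34 31 23 18 
[... 716 characters left out ...]
37 75 99 99 99 99 99
 90 99 99 99 99 99 63 27 24 23 22 19 29 30 26 33 27 19 29 34 30 65 99 99 99 99 99 99
 91 88 89 90 90 99 90 69 30 26 16 23 29 29 33 34 27 18 26 40 82 99 99 99 99 99 99 99
 94 92 91 92 91 91 87 89 88 66 25 25 30 30 28 33 28 20 78 99 99 99 99 99 99 99 99 99
 85 93 89 90 89 88 99 99 99 99 76 24 31 28 30 30 26 38 99 99 99 99 99 99 99 99 99 99
 86 88 88 87 91 90 99 99 99 99 88 21 29 25 30 34 30 39 99 99 99 99 99 99 99 99 99 99
 91 89 88 92 93 91 99 99 99 99 99 31 28 30 28 25 24 89 99 99 99 99 99 99 99 99 99 99
 92 89 88 92 92 89 95 99 99 99 99 99 85 78 77 77 99 99 99 99 99 99 99 99 99 99 99 99
 89 86 87 90 88 89 95 99 99 99 99 99 99 99 99 99 99 99 99 99 99 99 99 99 99 99 99 99
```

The bar is vertical in the image at yaw 4.8°, which is exactly three clicks from the stop. The arm is clear, so I'm handing in.

```bash
python3 -c "
from workcell import bot
print(bot.finish_job())"
```

```text
the job is handed in; nothing more can be done
None
```

I turned the selector to its off stop, clipped all three lamps fully home on the rail with lenses toward the robot, then turned it three clicks clockwise, pressed the button fully and released it, and handed the job in at about 55 s.

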